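# Tip a power converter onto its test nest and seat it on the contacts

## Robot

A 6-joint arm with a two-finger parallel gripper is mounted at the origin on the work surface. World frame = base frame: x ahead of the robot, y to its left, z up, the work surface at z = 0. Lengths are in mm, angles in rad, forces in N, time in s.
With the tool pointing down it reaches from about 275 to 750 mm from the base axis. Payload 10.2 kg.
Tool frame: the origin (TCP) lies midway between the tips of the shut fingers; the grasp point (between the pads) lies grasp_offset behind it (grasp_offset is the distance from the TCP to the grasp point, in mm); x points along the fingers, z is the direction in which the jaws open and shut, and the axes are right-handed (so a half turn about x gives the same grasp; the last joint's range is limited). The gripper opens to 85 mm and grips with 20 to 120 N. Pads are 22 mm wide; open, the fingers measure 114 mm over their backs; the gripper's body (76 mm by 85 mm) begins 54 mm behind the grasp point. The pads swing forward as they close: fully open they stand 13 mm farther back than shut.
Start: joints at [-1.551, 0.313, 1.498, -0, 1.331, -0.223], TCP at [126.208, -509.61, 202.694] pointing down, gripper open.
Joint ranges: [-2.94, 2.94], [-0.97, 2.17], [0.19, 2.56], [-1.23, 4.37], [0.02, 3.11], [-2.88, 2.88]. Speed limits (rad/s): [2.39, 2.39, 3.01, 3.14, 3.14, 3.14].

## Interface

Orientations are given as a unit quaternion [w, x, y, z].
In Python, from rig import sense, capture, calibration, finish_job, grasp_offset gives the robot as it stands.
- The arm moves only by the shell command python3 -m jog 'ROWS' [FORCE]. ROWS is JSON, a list of rows, each an object with "linear": the shift along the tool's x, y, z scaled (see below), a list of three; "rotation": the turn, a rotation vector about the tool's x, y, z scaled (see below), a list of three; "grip": the finger opening in mm, from 0 to 85.4. A call has 1 to 20 rows; each row is the pose to reach, as a shift and turn from the pose measured when the call began, along the tool's axes at that moment; what a row does not reach only later rows make up. The controller multiplies each number of a shift by 0.3 m and each number of a turn by 0.5 rad. A row lasts 1/12 s, in which the tool goes at most 41.7 mm and 7.16 degrees, less where a joint would pass 70% of its speed; a pose out of reach is approached as far as the arm can. A call with a number of a shift or a turn outside -1 to 1 is refused whole. A call with a gripper value outside its range is refused whole. The fingers move at their own pace and stop on an object; FORCE is the grip in N (left out, the last holds). Time passes only in rows, so rows that repeat a pose let the fingers close. It gives the time, the measured TCP pose, the force and the opening at its end, in the units of the state.
- sense(): the state, without advancing time (a new reading comes with each control period).
- capture(name): name is "scene" or "top" or "wrist"; returns (picture, depth): 400x640x3 uint8, red, green, blue; 400x640 float32, mm along the optical axis (not along the pixel's ray), 0 where there is no reading.
- calibration(name): a dict with "intrinsics" (3x3 intrinsics, pixels), "world_from_camera" (4x4, takes a point from camera to world coordinates). Camera axes: x right, y up, looking along -z (the intrinsics and any distortion apply to the point x, -y, -z); pixel columns grow to the right and rows downward; lengths in mm; the calibration is good to about 2 mm. The wrist camera is an equidistant fisheye: a pixel r from the principal point sees the ray r / f radians off the axis. A picture is of the moment at which its call begins: read the wrist's pose just before it. calibration takes no time and is no camera call; for the wrist camera it gives the pose at the moment of the call.
- finish_job(): hands the job in, once; it reports no verdict.
The state is a dict: "time_s": time; "joints": joint angles; "dq": joint speeds; "tau": joint torques, N m; "eef_pos": TCP position; "ee_rot": TCP orientation; "force": force on the tool from outside, world axes, zero at the start; "wrist_torque": the same for the moment, N m; "grip_width": opening from 0.0 (shut) to 1.0 (fully open).
Only numpy, scipy, OpenCV 4.12 (cv2) and the standard library are available. Lean on these libraries where they do the work, as an engineer would, in place of code of your own. Each camera call takes 0.05 s, during which the arm holds its last target.

## Task

Put the standing power converter on test: bring its foot square up against the front edge of the aluminium test nest, tip it over that low edge so that it lies on its smooth side on the plate, terminals towards the contact head, then slide it in between the side guides and press it firmly home against the contact head. Lift it no more than a finger's width, ease it down rather than letting it fall, never ram or drop it against the nest, and leave the other parts on the bench alone.

Things in the scene. Friction and masses are not known exactly. Their poses are not given: they have to be found in the camera images.
- unit_mid (a point): Centre of the loose power converter (0.4-0.65 kg), a grey aluminium box standing on end before the nest: 44 thick x 60 wide x 110 mm tall, fins on its back (-x), smooth on the side facing the nest (+x, within 15 degrees), black terminal strip on its upper end. This point is 55 mm from the foot, mid-section. Axes: x out of the smooth side, y across the width, z foot to terminals.
- unit_top (a point): Middle of the converter's terminal end face (110 mm from the foot); same axes as unit_mid. Once home, this face touches the contact head.
- unit_toe (a point): Middle of the converter's bottom front edge, where the smooth side meets the foot (22 mm in +x of the foot's centre); same axes.
- nest: Test nest fixed to the bench: aluminium plate 200 (x) x 110 (y) x 10 mm thick; its 10 mm front edge is the low stop. Origin: middle of the front edge (towards the converter), underside; x from that edge to the contact head, z up. Two white guides, 14 mm high on the plate, 12 thick, are 64 mm apart from x = 120 to 150; lead-ins begin at x = 103, 77 mm apart. Plate bare from x = 0 to 100.
- contact_head: Rigid black block with five brass contacts, on the nest at the guides' far end: 30 (x) x 76 (y) x 42 mm above the plate. Origin: bottom middle of its front face, at nest x = 150, y = 0, z = 10 mm; same axes. Press the terminal end on it with at least 3 N for a moment; the converter must never bear on the nest or head with over 40 N.
- heatsink: Loose finned aluminium heatsink 45 x 40 x 32 mm, a bystander beside the nest. Origin: centre of its underside.
- transformer: Loose small transformer 42 x 34 x 39 mm, dark core with yellow winding, a bystander beside the nest. Origin: centre of its underside.
- reel: Loose solder reel, 52 mm diameter, 46 mm high, standing on its flange, a bystander beside the nest. Origin: centre of its underside.
Things that resemble listed ones, but are neither listed nor needed, are in the scene too. Leave any green or yellow look-alike of the part that bears unit_mid alone.

How it is judged (in metres and radians):
On the way, in this order (a step that is already met when the one before it is completed fails the run):
1. the converter, still upright, stands square with its foot against the nest's front edge (within 4 mm and 0.12 rad) (x of unit_toe in the frame of nest above -0.004 m and angle between unit_mid's own z axis and vertical below 0.15 rad and height (world z) of unit_toe below 0.008 m and angle between the x axis of unit_mid and the x axis of nest, either way round below 0.12 rad), for 0.1 s.
2. the converter lies flat on its smooth side on the plate, terminals towards the contact head (angle between unit_mid's own z axis and vertical between 1.5 and 1.64 rad and z of unit_mid in the frame of nest below 0.036 m and z of unit_top in the frame of unit_toe above 0.1 m and x of unit_top in the frame of nest above 0.06 m), for 0.2 s.
3. it is pressed firmly (3 N or more) against the contact head (contact force between unit and contact_head above 3 N and x of unit_top in the frame of nest above 0.147 m), for 0.05 s.
At the end, for the whole second after the job is handed in: The converter lies flat on its smooth side on the plate between the guides, square to the nest within 0.06 rad and 4 mm sideways, its terminal end within 2 mm of the contact head, at rest and released (x of unit_top in the frame of nest above 0.148 m and y of unit_top in the frame of nest between -0.004 and 0.004 m and z of unit_mid in the frame of nest below 0.035 m and height (world z) of unit_toe below 0.015 m and angle between the z axis of unit_mid and the x axis of nest, either way round below 0.06 rad and linear speed of unit below 0.01 m/s); the robot touches nothing.
It fails at once if the converter bears on or strikes the nest with more than 40 N (rammed, dropped or let fall) (contact force between unit and nest above 40 N).
It fails at once if the converter is let fall (turns faster than 6 rad/s) (angular speed of unit above 6 rad/s).
It fails at once if the converter is lifted (its bottom front edge more than 30 mm above the bench) (height (world z) of unit_toe above 0.03 m).
It fails at once if another part on the bench is moved by more than 20 mm (distance of any of heatsink, transformer, reel from where it was at the start of the episode above 0.02 m).
It also fails if it takes over 61 s, if anything falls off the work surface, if the arm or the gripper's body presses on something with over 40 N, if the wrist force passes 120 N, or if a joint passes its speed limit or range.

## Working session

There is one attempt and no reset: what is moved stays moved. The work goes in short steps, Python scripts to look and compute and a shell command to move; the robot and the scene stay as the last step left them, time stands still between calls to the robot, and variables do not carry over. Pictures are saved under pics/ and viewed, and the job is handed in when it is done.

```bash
ls; mkdir -p pics
python3 - <<'E'
from rig import *
import cv2,numpy as np
print(sense()); print(grasp_offset)
for n in ["scene","top"]:
    p,d=capture(n); cv2.imwrite(f"pics/{n}0.png",p[:,:,::-1]); np.save(f"pics/{n}0.npy",d)
    c=calibration(n); print(n,c)
E
```

```text
pics
{'time_s': 0.0, 'joints': array([-1.55139021e+00,  3.13433574e-01,  1.49843979e+00, -2.46963041e-06,
        1.33099217e+00, -2.23381769e-01]), 'dq': array([-1.15076473e-03, -9.76813479e-04,  8.36800461e-04,  1.16500475e-05,
        4.43551734e-04, -9.37302953e-05]), 'tau': array([ 3.89891080e-03, -4.12270260e+01, -2.59735912e+01,  2.81105980e-05,
        4.24543963e-03,  8.22583047e-06]), 'eef_pos': array([ 126.2060687 , -509.30377405,  202.14248237]), 'ee_rot': array([ 0.55658359,  0.43612057,  0.55715325, -0.43542371]), 'force': array([-0.32398355, -0.62749415, -0.59060147]), 'wrist_torque': array([-0.01444494,  0.02609789, -0.02694268]), 'grip_width': 1.001724019318277}
18.700000000000003
scene {'intrinsics': array([[388.95703471,   0.        , 311.8388314 ],
       [  0.        , 388.95703471, 201.7779336 ],
       [  0.        ,   0.        ,   1.        ]]), 'world_from_camera': array([[-2.95507186e-01, -7.28591801e-01,  6.17923531e-01,
         1.09022744e+03],
       [ 9.55324860e-01, -2.21662146e-01,  1.95500142e-01,
         1.79224573e+02],
       [-5.46954468e-03,  6.48089408e-01,  7.61544617e-01,
         7.66763545e+02],
       [ 0.00000000e+00,  0.00000000e+00,  0.00000000e+00,
         1.00000000e+00]])}
top {'intrinsics': array([[468.82159652,   0.        , 318.07966164],
       [  0.        , 468.82159652, 195.9933783 ],
       [  0.        ,   0.        ,   1.        ]]), 'world_from_camera': array([[ 2.09990949e-03,  9.94205927e-01, -1.07471698e-01,
         4.74351273e+02],
       [-9.99907506e-01,  6.43391383e-04, -1.35854533e-02,
         2.49692907e+01],
       [-1.34375918e-02,  1.07490286e-01,  9.94115320e-01,
         1.00836779e+03],
       [ 0.00000000e+00,  0.00000000e+00,  0.00000000e+00,
         1.00000000e+00]])}
```

View pics/scene0.png

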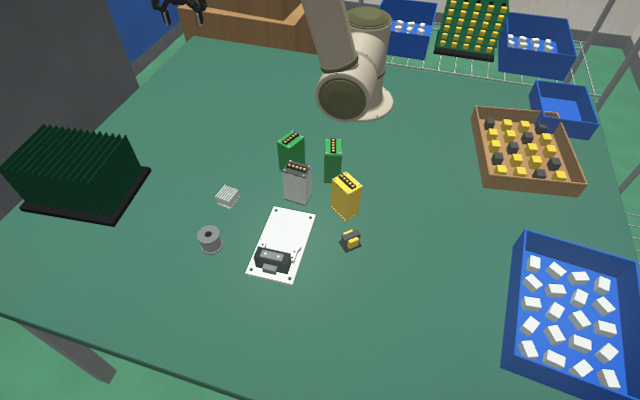

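View pics/top0.png

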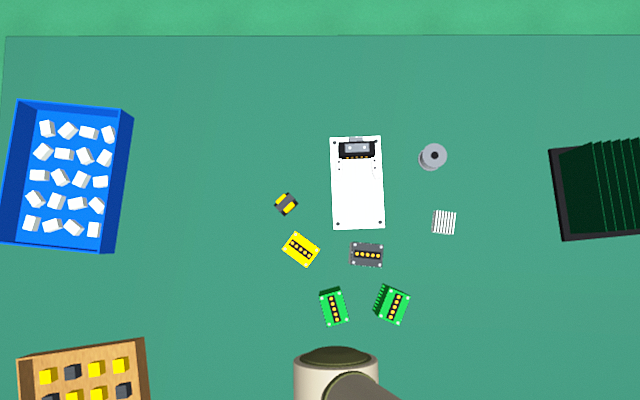

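Scene and top views: the grey box in front of the nest, at top (367,254) / scene (297,183), fits the description. The look-alikes are yellow at top (300,249) and green at top (334,307) and (393,304). The nest is at top (357,183) and the contact head at (357,150). Heatsink (444,222), transformer (286,204) and reel (433,156) are the bystanders. I'll check the choice in a close crop and measure it.

```bash
cat > h.py <<'E'
import numpy as np,cv2
from rig import *
def cloud(n,d,c=None):
    c=c or calibration(n);K=c["intrinsics"];T=c["world_from_camera"]
    v,u=np.mgrid[:400,:640].astype(float)
    P=np.stack([(u-K[0,2])/K[0,0]*d,-(v-K[1,2])/K[1,1]*d,-d],-1)
    W=P@T[:3,:3].T+T[:3,3]; W[d<=0]=np.nan
    return W
E
python3 - <<'E'
from h import *
for n,(x0,y0,x1,y1) in {"top":(260,120,480,340),"scene":(200,120,380,290)}.items():
    p=cv2.imread(f"pics/{n}0.png"); 
    cv2.imwrite(f"pics/{n}crop.png",cv2.resize(p[y0:y1,x0:x1],None,fx=2.7 if n=='top' else 3.3,fy=2.7 if n=='top' else 3.3,interpolation=2))
d=np.load("pics/top0.npy");W=cloud("top",d);p=cv2.imread("pics/top0.png")
def rect(m,name):
    q=W[m];print(name,len(q),"z",np.percentile(q[:,2],[5,50,95]).round(1),cv2.minAreaRect(q[:,:2].astype(np.float32)))
z=W[...,2];U,V=np.meshgrid(range(640),range(400))
print("table z",np.nanmedian(z[100:130,200:300]))
def box(a,b,c,e): return (U>a)&(U<c)&(V>b)&(V<e)
rect(box(340,235,392,272)&(z>98),"unit top")
rect(box(325,130,390,235)&(z>5)&(z<16),"plate")
rect(box(325,130,390,235)&(z>17)&(z<30),"guides")
rect(box(325,130,390,165)&(z>42),"head")
rect(box(275,225,325,272)&(z>98),"yellow")
rect(box(312,280,352,330)&(z>60),"greenL")
rect(box(370,280,415,330)&(z>60),"greenR")
rect(box(425,200,465,240)&(z>15),"hs")
rect(box(270,185,302,220)&(z>15),"tr")
rect(box(412,138,452,175)&(z>15),"reel")
E
```

```text
table z -0.7008535501355482
unit top 719 z [101.3 104.7 110.5] ((461.1581115722656, -56.812103271484375), (60.158363342285156, 43.66286087036133), 83.84231567382812)
plate 3704 z [ 6.2  9.1 12.1] ((614.7033081054688, -45.179443359375), (200.53663635253906, 110.2713623046875), 2.2165489196777344)
guides 283 z [19.5 23.  26.8] ((649.908447265625, -46.853370666503906), (96.50813293457031, 74.18201446533203), 84.29723358154297)
head 547 z [47.6 51.2 54.4] ((679.23046875, -42.77273178100586), (30.548465728759766, 75.93989562988281), 1.3940072059631348)
yellow 710 z [101.5 104.9 110.5] ((470.8248291015625, 70.01973724365234), (59.590614318847656, 43.45861053466797), 53.71138000488281)
greenL 791 z [ 97.6 104.6 110.3] ((359.8849182128906, 6.781185150146484), (60.15009307861328, 43.841880798339844), 16.050537109375)
greenR 822 z [ 79.5 104.5 110.4] ((363.959716796875, -106.67237091064453), (44.26111602783203, 59.95026397705078), 67.24122619628906)
hs 434 z [16.5 27.3 32.9] ((527.68212890625, -225.39820861816406), (40.35318374633789, 45.11998748779297), 82.05418395996094)
tr 276 z [28.7 36.1 40.2] ((567.1082153320312, 107.4832534790039), (34.00648880004883, 41.248634338378906), 45.47228240966797)
reel 524 z [25.  44.7 47.5] ((665.531982421875, -204.26683044433594), (49.11933898925781, 50.78152847290039), 0.702311098575592)
```

View pics/topcrop.png

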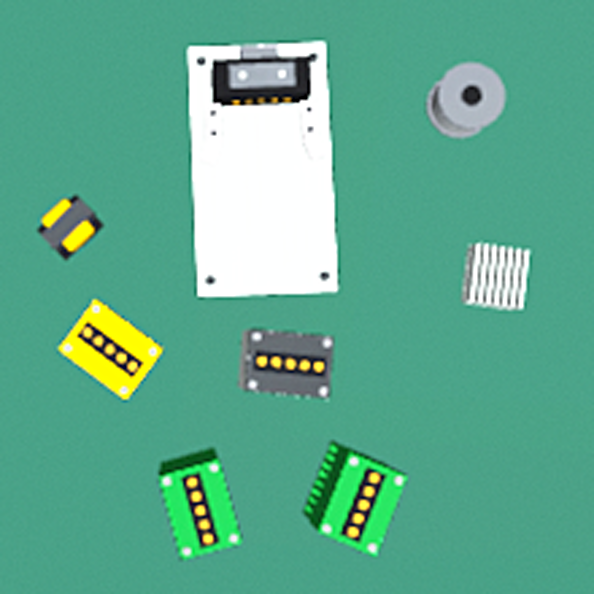

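View pics/scenecrop.png

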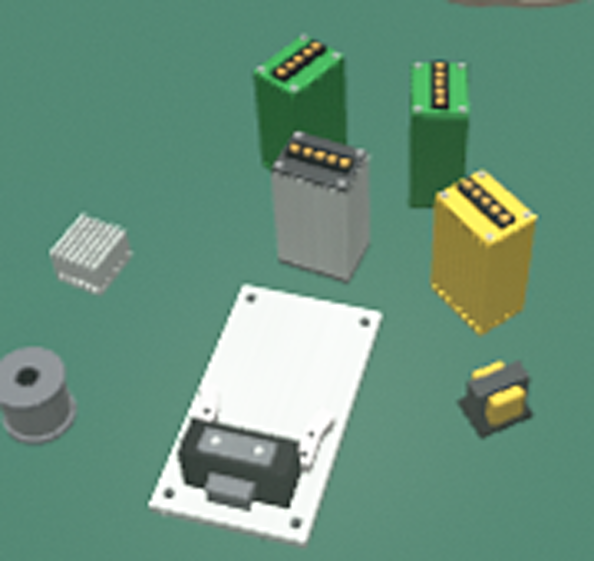

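```bash
cat >> h.py <<'E'
from scipy.spatial.transform import Rotation as Rn
def pose():
    s=sense();q=s["ee_rot"];return s["eef_pos"],Rn.from_quat([q[1],q[2],q[3],q[0]]).as_matrix(),s
E
python3 - <<'E'
from h import *
d=np.load("pics/scene0.npy");W=cloud("scene",d);p=cv2.imread("pics/scene0.png")
z=W[...,2];x=W[...,0];y=W[...,1]
print("table",np.nanmedian(z[240:280,180:230]), "noise",np.nanstd(z[240:270,150:180]))
def rect(m,name):
    q=W[m];print(name,len(q),"z",np.percentile(q[:,2],[5,50,95]).round(1),cv2.minAreaRect(q[:,:2].astype(np.float32)))
n=(x>500)&(x<730)&(y>-120)&(y<25)
rect(n&(z>6)&(z<14),"plate");rect(n&(z>46),"head")
g=n&(z>17)&(z<30)&(x<662); 
if g.sum(): rect(g,"guides")
u=(x>425)&(x<500)&(y>-95)&(y<-15)
rect(u&(z>102),"unit top")
# front face of the unit
f=u&(z>15)&(z<95); q=W[f]; 
A=np.c_[q[:,1:],np.ones(len(q))]; w=np.ones(len(q))
for i in range(20):
    s,*_=np.linalg.lstsq(A*w[:,None],q[:,0]*w,rcond=None); r=q[:,0]-A@s; w=np.abs(r)<4
print("front plane: dx/dy",s[0],"dx/dz",s[1],"x at y=-57,z=50",s@[-57,50,1],w.mean())
P,R,S=pose();print(P,R.round(3))
E
```

```text
table -1.067980022996494 noise 1.409528056986894
plate 2289 z [ 6.6  8.6 10.7] ((612.8993530273438, -47.14551544189453), (202.24270629882812, 110.90670013427734), 2.1439647674560547)
head 443 z [47.8 50.7 53.1] ((678.84375, -44.55131530761719), (31.140138626098633, 76.34923553466797), 2.225883722305298)
guides 152 z [19.4 22.4 24.4] ((635.2825927734375, -47.34878921508789), (94.5236587524414, 45.12498474121094), 85.33487701416016)
unit top 293 z [102.4 104.7 109.9] ((460.731689453125, -58.6943359375), (59.28935241699219, 44.63818359375), 83.77764129638672)
front plane: dx/dy 0.08937701102216632 dx/dz 0.001917455768792209 x at y=-57,z=50 482.0061765338909 0.7648
[ 126.1875782  -509.34360787  202.20924031] [[-0.     0.971  0.24 ]
 [ 0.001  0.24  -0.971]
 [-1.     0.    -0.001]]
```

```bash
python3 -m jog '[{"linear":[0,0.36,-0.3],"rotation":[0.3,0,0],"grip":85},{"linear":[0,0.72,-0.595],"rotation":[0.698,0,0],"grip":85},{"linear":[0,0.72,-0.595],"rotation":[0.698,0,0],"grip":85},{"linear":[0,0.72,-0.595],"rotation":[0.698,0,0],"grip":85},{"linear":[0,0.72,-0.595],"rotation":[0.698,0,0],"grip":85},{"linear":[0,0.72,-0.595],"rotation":[0.698,0,0],"grip":85},{"linear":[0,0.72,-0.595],"rotation":[0.698,0,0],"grip":85},{"linear":[0,0.72,-0.595],"rotation":[0.698,0,0],"grip":85},{"linear":[0,0.72,-0.595],"rotation":[0.698,0,0],"grip":85}]'
cat >> h.py <<'E'
def go(pos,R,P0=None,R0=None):
    "row numbers from present (or given) pose to target"
    if P0 is None: P0,R0,_=pose()
    return (R0.T@(np.array(pos)-P0)/300).round(4),(Rn.from_matrix(R0.T@R).as_rotvec()/.5).round(4)
def tool(yaw,pitch):
    "nest/unit yaw deg; pitch 90=down, 0=horizontal forward. z=-y of that frame"
    a=np.radians(yaw);p=np.radians(pitch);X=np.array([np.cos(a),np.sin(a),0]);Y=np.array([-np.sin(a),np.cos(a),0])
    x=X*np.cos(p)-np.array([0,0,1])*np.sin(p); z=-Y
    return np.c_[x,np.cross(z,x),z]
E
python3 - <<'E'
from h import *
P,R,S=pose();print(P,R.round(3),S["time_s"],S["joints"])
print(go([461,-58,180],tool(-6.1,90)))
E
```

```text
time_s: 0.85
eef_pos: [293.5, -283.2, 202.5]
ee_rot: [0.473, 0.525, 0.474, -0.525]
force: [0.0, -0.1, 0.1]
grip_width: 0.994
[ 293.50817848 -283.22284796  202.46604314] [[-0.     0.995 -0.103]
 [ 0.001 -0.103 -0.995]
 [-1.    -0.    -0.001]] 0.85 [-1.05702183e+00  5.09394495e-02  1.81588809e+00  4.41983208e-04
  1.27572460e+00  6.16924342e-01]
(array([ 0.0756,  0.4779, -0.8042]), array([ 0.0064, -0.0021,  0.0004]))
```

```bash
python3 -m jog '[{"linear":[0.04,0.239,-0.402],"rotation":[0,0,0],"grip":85},{"linear":[0.0756,0.478,-0.804],"rotation":[0.006,-0.002,0],"grip":85},{"linear":[0.0756,0.478,-0.804],"rotation":[0.006,-0.002,0],"grip":85},{"linear":[0.0756,0.478,-0.804],"rotation":[0.006,-0.002,0],"grip":85},{"linear":[0.0756,0.478,-0.804],"rotation":[0.006,-0.002,0],"grip":85},{"linear":[0.0756,0.478,-0.804],"rotation":[0.006,-0.002,0],"grip":85},{"linear":[0.0756,0.478,-0.804],"rotation":[0.006,-0.002,0],"grip":85},{"linear":[0.0756,0.478,-0.804],"rotation":[0.006,-0.002,0],"grip":85},{"linear":[0.0756,0.478,-0.804],"rotation":[0.006,-0.002,0],"grip":85},{"linear":[0.0756,0.478,-0.804],"rotation":[0.006,-0.002,0],"grip":85},{"linear":[0.0756,0.478,-0.804],"rotation":[0.006,-0.002,0],"grip":85}]'
python3 - <<'E'
from h import *
P,R,S=pose();print(P,S["time_s"],S["joints"])
p,d=capture("wrist");cv2.imwrite("pics/w1.png",p[:,:,::-1]);np.save("pics/w1.npy",d)
c=calibration("wrist");print(c)
print(go([461,-58,62],tool(-6.1,90)))
E
```

```text
time_s: 1.77
eef_pos: [460.6, -59.5, 180.0]
ee_rot: [-0.472, -0.526, -0.472, 0.527]
force: [0.4, -0.2, 0.3]
grip_width: 0.998
[460.62182037 -59.53107149 179.9995832 ] 1.7667 [-3.81427209e-01  1.99993005e-01  1.70589854e+00 -3.29815007e-04
  1.23597946e+00  1.29794804e+00]
{'intrinsics': array([[309.70691629,   0.        , 317.22267436],
       [  0.        , 309.70691629, 198.30449819],
       [  0.        ,   0.        ,   1.        ]]), 'world_from_camera': array([[-1.07716792e-01,  9.58169273e-01,  2.65157946e-01,
         5.27592746e+02],
       [-9.94181027e-01, -1.04106188e-01, -2.76764878e-02,
        -6.69145096e+01],
       [ 1.08582279e-03, -2.66596222e-01,  9.63807696e-01,
         3.51477138e+02],
       [ 0.00000000e+00,  0.00000000e+00,  0.00000000e+00,
         1.00000000e+00]])}
(array([ 0.3936,  0.0007, -0.0051]), array([-0.0043,  0.0004,  0.0003]))
```

View pics/w1.png

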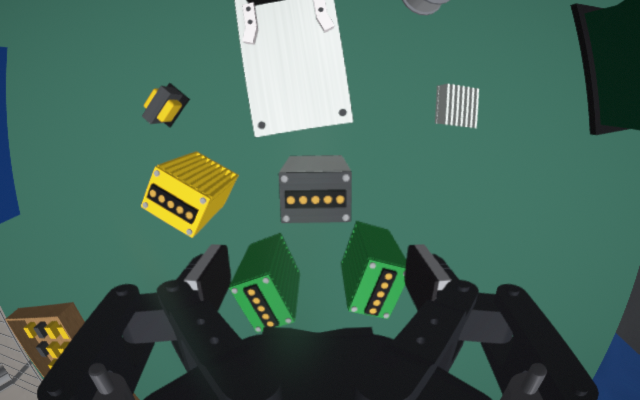

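Wrist view shows the grey unit at (315,200) between the jaws, with its smooth face up-image towards the nest; the green boxes (264,285) and (375,275) stay clear. I'll descend and grip.

```bash
python3 -m jog '[{"linear":[0.1,0.0,-0.005],"rotation":[0,0,0],"grip":85},{"linear":[0.2,0.0,-0.005],"rotation":[0,0,0],"grip":85},{"linear":[0.3,0.0,-0.005],"rotation":[0,0,0],"grip":85},{"linear":[0.394,0.0,-0.005],"rotation":[0,0,0],"grip":85},{"linear":[0.394,0.0,-0.005],"rotation":[0,0,0],"grip":85},{"linear":[0.394,0.0,-0.005],"rotation":[0,0,0],"grip":50},{"linear":[0.394,0.0,-0.005],"rotation":[0,0,0],"grip":50},{"linear":[0.394,0.0,-0.005],"rotation":[0,0,0],"grip":50},{"linear":[0.394,0.0,-0.005],"rotation":[0,0,0],"grip":50},{"linear":[0.394,0.0,-0.005],"rotation":[0,0,0],"grip":50}]' 25
python3 - <<'E'
from h import *
P,R,S=pose();print(P,R.round(3),S["force"],S["grip_width"]*85.4)
for n in ["scene","top"]:
  p,d=capture(n);cv2.imwrite(f"pics/{n}2.png",cv2.resize(p[120:300,220:400,::-1],None,fx=3,fy=3))
E
```

```text
time_s: 2.65
eef_pos: [461.9, -58.6, 63.8]
ee_rot: [0.473, 0.527, 0.471, -0.526]
force: [-1.1, 0.8, 7.0]
grip_width: 0.697
[461.88437722 -58.60590982  63.84987706] [[ 0.003  0.994 -0.108]
 [-0.002 -0.108 -0.994]
 [-1.     0.004  0.002]] [-1.05546592  0.76638902  6.98182558] 59.53139287988971
```

View pics/scene2.png

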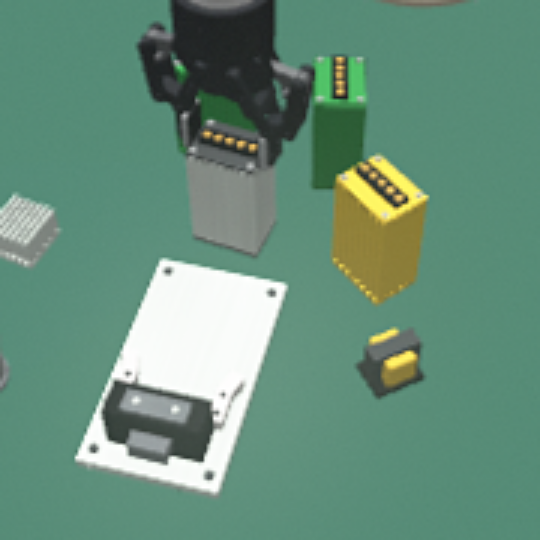

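Run:
```python
from h import *
print(go([487.5,-51,64.8],tool(2.18,90)))
```

```text
(array([-0.003 ,  0.0821, -0.0344]), array([-0.2927,  0.0038, -0.0067]))
```

```bash
python3 -m jog '[{"linear":[-0.003,0.015,-0.006],"rotation":[-0.05,0.004,-0.006],"grip":50},{"linear":[-0.003,0.03,-0.012],"rotation":[-0.1,0.004,-0.006],"grip":50},{"linear":[-0.003,0.045,-0.018],"rotation":[-0.15,0.004,-0.006],"grip":50},{"linear":[-0.003,0.06,-0.025],"rotation":[-0.2,0.004,-0.006],"grip":50},{"linear":[-0.003,0.072,-0.03],"rotation":[-0.25,0.004,-0.006],"grip":50},{"linear":[-0.003,0.082,-0.034],"rotation":[-0.293,0.004,-0.006],"grip":50},{"linear":[-0.003,0.082,-0.034],"rotation":[-0.293,0.004,-0.006],"grip":50},{"linear":[-0.003,0.082,-0.034],"rotation":[-0.293,0.004,-0.006],"grip":50}]' 40
python3 - <<'E'
from h import *
P,R,S=pose();print(P,R.round(3),S["force"],S["grip_width"]*85.4)
n="scene";p,d=capture(n);cv2.imwrite(f"pics/{n}3.png",cv2.resize(p[140:300,230:390,::-1],None,fx=3.5,fy=3.5,interpolation=2))
W=cloud("scene",d);z=W[...,2];x=W[...,0];y=W[...,1]
u=(x>460)&(x<520)&(y>-78)&(y<-25)&(z>25)&(z<85);q=W[u];A=np.c_[q[:,1:],np.ones(len(q))];w=np.ones(len(q))
for i in range(20):
    s,*_=np.linalg.lstsq(A*w[:,None],q[:,0]*w,rcond=None); r=q[:,0]-A@s; w=np.abs(r)<4
print("front",s,s@[-51,5,1],s@[-51,50,1],w.mean(),len(q))
n_=(x>505)&(x<580)&(abs(y+50)<45)&(abs(z-8.6)<3); 
print("plate front x by y", [round(np.nanpercentile(x[n_&(abs(y-c)<6)],1),1) for c in (-90,-75,-60,-45,-30,-15)])
E
```

```text
time_s: 3.42
eef_pos: [487.4, -51.0, 64.6]
ee_rot: [0.509, 0.49, 0.51, -0.49]
force: [-0.1, 1.4, -4.8]
grip_width: 0.69
[487.35574518 -51.01398052  64.59284407] [[-0.     0.999  0.038]
 [ 0.     0.038 -0.999]
 [-1.    -0.    -0.   ]] [-0.0929927   1.43943973 -4.80106865] 58.88773259243765
front [-5.43828228e-02  7.56992188e-03  5.04012383e+02] 506.8237561748551 507.16440265959994 1.0 334
plate front x by y [np.float64(515.4), np.float64(507.8), np.float64(507.1), np.float64(506.4), np.float64(506.0), np.float64(513.1)]
```

View pics/scene3.png

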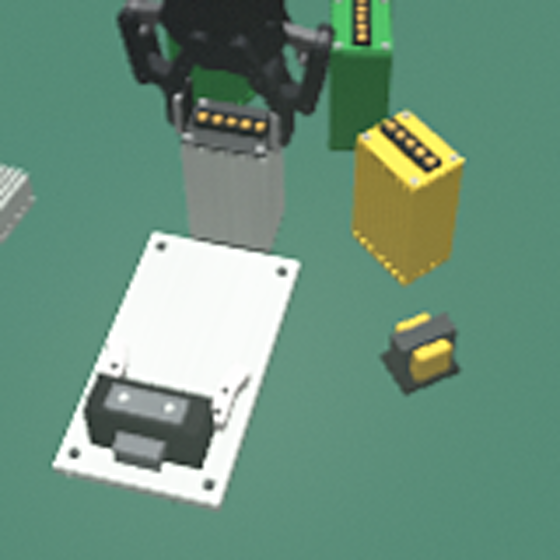

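```bash
python3 -m jog '[{"linear":[0,0.004,0],"rotation":[0,0,0],"grip":50},{"linear":[0,0.008,0],"rotation":[0,0,0],"grip":50},{"linear":[0,0.012,0],"rotation":[0,0,0],"grip":50},{"linear":[0,0.015,0],"rotation":[0,0,0],"grip":50},{"linear":[0,0.015,0],"rotation":[0,0,0],"grip":50}]' 40
python3 -m jog '[{"linear":[0,0.0015,0],"rotation":[0,0,0],"grip":50},{"linear":[0,0.003,0],"rotation":[0,0,0],"grip":50},{"linear":[0,0.003,0],"rotation":[0,0,0],"grip":50}]'
python3 -m jog '[{"linear":[0,0.0015,0],"rotation":[0,0,0],"grip":50},{"linear":[0,0.003,0],"rotation":[0,0,0],"grip":50},{"linear":[0,0.003,0],"rotation":[0,0,0],"grip":50}]'
```

```text
time_s: 3.88
eef_pos: [492.0, -50.9, 64.7]
ee_rot: [0.509, 0.49, 0.509, -0.49]
force: [1.0, 0.2, -5.7]
grip_width: 0.695
time_s: 4.13
eef_pos: [492.9, -50.9, 64.7]
ee_rot: [0.509, 0.49, 0.509, -0.49]
force: [0.2, 0.0, -5.3]
grip_width: 0.69
time_s: 4.38
eef_pos: [493.6, -50.8, 64.7]
ee_rot: [0.509, 0.49, 0.51, -0.49]
force: [-0.6, -1.4, -4.1]
grip_width: 0.687
```

```bash
for i in 1 2; do python3 -m jog '[{"linear":[0,0.0015,0],"rotation":[0,0,0],"grip":50},{"linear":[0,0.003,0],"rotation":[0,0,0],"grip":50},{"linear":[0,0.003,0],"rotation":[0,0,0],"grip":50}]' | grep -E "eef_pos|force"; done
```

```text
eef_pos: [494.3, -50.8, 64.6]
force: [-2.7, -0.3, -3.9]
eef_pos: [494.9, -50.7, 64.6]
force: [-4.8, -0.0, -2.0]
```

```bash
python3 -m jog '[{"linear":[0.002,-0.002,0],"rotation":[0,0,0],"grip":50},{"linear":[0.003,-0.003,0],"rotation":[0,0,0],"grip":50},{"linear":[0.003,-0.003,0],"rotation":[0,0,0],"grip":50}]'
python3 - <<'E'
from h import *
n="top";p,d=capture(n);cv2.imwrite(f"pics/{n}4.png",cv2.resize(p[120:300,270:450,::-1],None,fx=3,fy=3,interpolation=2))
E
```

```text
time_s: 5.13
eef_pos: [494.4, -50.8, 64.3]
ee_rot: [0.509, 0.49, 0.51, -0.491]
force: [-3.9, 0.7, 4.9]
grip_width: 0.692
```

View pics/top4.png

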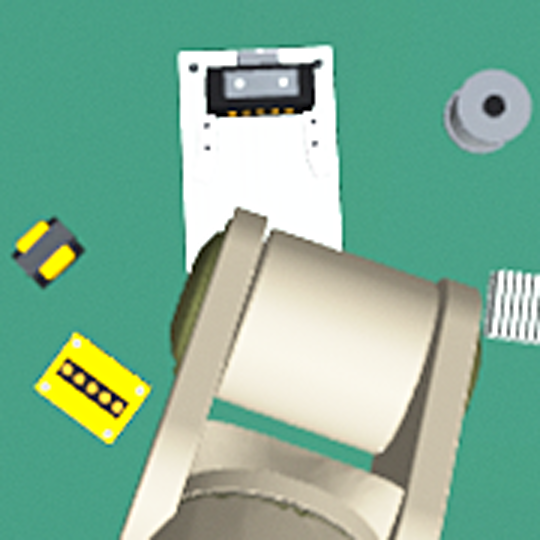

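The arm hides the unit in the top view. I'll release, rise clear and look again.

```bash
python3 -m jog '[{"linear":[0,0,0],"rotation":[0,0,0],"grip":70},{"linear":[0,0,0],"rotation":[0,0,0],"grip":85},{"linear":[0,0,0],"rotation":[0,0,0],"grip":85},{"linear":[0,0,0],"rotation":[0,0,0],"grip":85},{"linear":[0,0,0],"rotation":[0,0,0],"grip":85},{"linear":[-0.1,0,0],"rotation":[0,0,0],"grip":85},{"linear":[-0.2,0,0],"rotation":[0,0,0],"grip":85},{"linear":[-0.3,0,0],"rotation":[0,0,0],"grip":85},{"linear":[-0.4,0,0],"rotation":[0,0,0],"grip":85},{"linear":[-0.45,0,0],"rotation":[0,0,0],"grip":85},{"linear":[-0.45,0,0],"rotation":[0,0,0],"grip":85}]'
python3 - <<'E'
from h import *
P,R,S=pose();print(P)
n="scene";p,d=capture(n);cv2.imwrite(f"pics/{n}5.png",cv2.resize(p[140:300,230:390,::-1],None,fx=3.5,fy=3.5,interpolation=2))
W=cloud("scene",d);z=W[...,2];x=W[...,0];y=W[...,1]
u=(x>460)&(x<530)&(y>-78)&(y<-25)&(z>25)&(z<95);q=W[u];A=np.c_[q[:,1:],np.ones(len(q))];w=np.ones(len(q))
for i in range(20):
    s,*_=np.linalg.lstsq(A*w[:,None],q[:,0]*w,rcond=None); r=q[:,0]-A@s; w=np.abs(r)<4
print("front",s,s@[-51,5,1],s@[-51,50,1],w.mean(),len(q))
u=(x>455)&(x<525)&(y>-90)&(y<-10)&(z>102)&(z<116);print(cv2.minAreaRect(W[u][:,:2].astype(np.float32)))
# target pose: grasp at s=68, 28mm behind toe face, pitch 45
c=np.cos(np.radians(2.18));sn=np.sin(np.radians(2.18))
print("current->45 above:",[go([514.0-28*c+13.2-10*0, -51.0, 68-13.2+h],tool(2.18,45)) for h in (100,0)])
E
```

```text
time_s: 6.1
eef_pos: [496.0, -51.2, 202.7]
ee_rot: [0.511, 0.491, 0.508, -0.49]
force: [-0.5, 0.2, -0.0]
grip_width: 0.999
[496.00351457 -51.23841002 202.74562281]
front [-4.31580683e-02 -3.38996504e-03  5.10829499e+02] 513.013610971295 512.8610625445044 1.0 401
((491.7740478515625, -50.802215576171875), (46.208274841308594, 58.7030029296875), 2.1157965660095215)
current->45 above: [(array([0.1521, 0.0133, 0.0005]), array([8.0000e-04, 1.7000e-03, 1.5667e+00])), (array([4.854e-01, 1.260e-02, 2.000e-04]), array([8.0000e-04, 1.7000e-03, 1.5667e+00]))]
```

View pics/scene5.png

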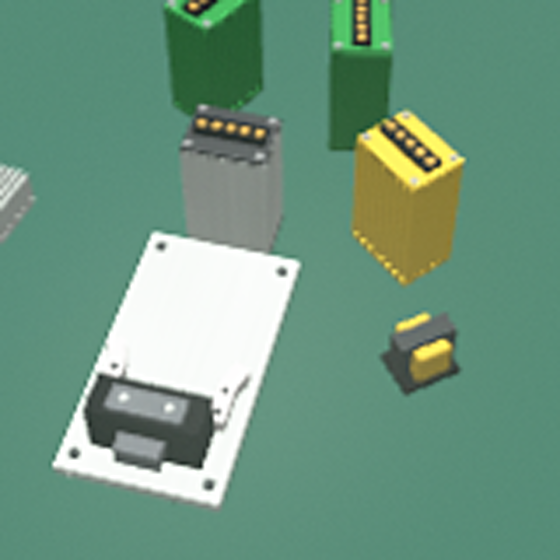

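Scene view: the unit is upright, its foot against the plate edge at crop (230,240) and square to it. The fitted front plane is at x≈513 and its slope is within 0.01 rad of the nest yaw. Now I'll pitch the tool to 45°.

```bash
python3 -m jog '[{"linear":[0,0,0],"rotation":[0,0,0.25],"grip":85},{"linear":[0,0,0],"rotation":[0,0,0.5],"grip":85},{"linear":[0,0,0],"rotation":[0,0,0.75],"grip":85},{"linear":[0,0,0],"rotation":[0,0,0.95],"grip":85},{"linear":[0,0,0],"rotation":[0,0,0.95],"grip":85},{"linear":[0,0,0],"rotation":[0,0,0.95],"grip":85}]'
python3 - <<'E'
from h import *
P,R,S=pose();print(P,S["joints"])
print(go([499,-51,185],tool(2.18,45)))
E
```

```text
time_s: 6.65
eef_pos: [494.1, -51.0, 199.3]
ee_rot: [0.61, 0.597, 0.38, -0.357]
force: [0.3, -0.4, -0.3]
grip_width: 0.994
[494.12168622 -51.00717714 199.25375794] [-0.47259499 -0.00485816  1.96885521  0.32113826  0.78290388  0.87803741]
(array([ 0.0497, -0.0072,  0.0006]), array([-0.0022,  0.0013,  0.6231]))
```

```bash
python3 -m jog '[{"linear":[0.02,0,0],"rotation":[0,0,0.2],"grip":85},{"linear":[0.04,0,0],"rotation":[0,0,0.4],"grip":85},{"linear":[0.05,-0.007,0],"rotation":[0,0,0.623],"grip":85},{"linear":[0.05,-0.007,0],"rotation":[0,0,0.623],"grip":85},{"linear":[0.05,-0.007,0],"rotation":[0,0,0.623],"grip":85},{"linear":[0.05,-0.007,0],"rotation":[0,0,0.623],"grip":85}]'
python3 - <<'E'
from h import *
P,R,S=pose();print(P,S["joints"])
n="scene";p,d=capture(n);cv2.imwrite(f"pics/{n}6.png",cv2.resize(p[40:300,200:400,::-1],None,fx=2.3,fy=2.3,interpolation=2))
print(go([499,-51,110],tool(2.18,45)),go([499,-51,56],tool(2.18,45)))
E
```

```text
time_s: 7.15
eef_pos: [499.5, -50.8, 184.6]
ee_rot: [0.657, 0.648, 0.284, -0.259]
force: [0.2, 0.4, 0.4]
grip_width: 0.997
[499.45604003 -50.82261962 184.61837173] [-0.58441377 -0.06061299  2.22097276  0.98808741  0.51554389  0.17928782]
(array([ 0.1757, -0.179 ,  0.0003]), array([-0.0022, -0.0006,  0.0042])) (array([ 0.3032, -0.306 ,  0.0005]), array([-0.0022, -0.0006,  0.0042]))
```

View pics/scene6.png

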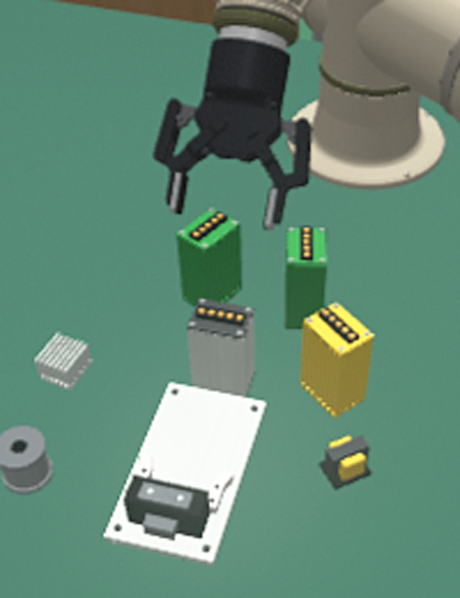

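Scene view: the tool sits above and behind the unit with its jaws open, fingertips at (177,205) and (272,220), and clear of the green boxes. I'll descend in stages.

```bash
python3 -m jog '[{"linear":[0.044,-0.045,0],"rotation":[0,0,0],"grip":85},{"linear":[0.088,-0.09,0],"rotation":[0,0,0],"grip":85},{"linear":[0.132,-0.134,0],"rotation":[0,0,0],"grip":85},{"linear":[0.176,-0.179,0],"rotation":[-0.002,0,0.004],"grip":85},{"linear":[0.176,-0.179,0],"rotation":[-0.002,0,0.004],"grip":85},{"linear":[0.176,-0.179,0],"rotation":[-0.002,0,0.004],"grip":85}]'
python3 - <<'E'
from h import *
P,R,S=pose();print(P,S["joints"])
n="scene";p,d=capture(n);cv2.imwrite(f"pics/{n}7.png",cv2.resize(p[80:300,220:390,::-1],None,fx=2.7,fy=2.7,interpolation=2))
n="wrist";p,d=capture(n);cv2.imwrite(f"pics/{n}7.png",p[:,:,::-1])
print(go([499,-51,56],tool(2.18,45)))
E
```

```text
time_s: 7.7
eef_pos: [499.8, -50.5, 110.1]
ee_rot: [0.658, 0.648, 0.284, -0.258]
force: [-0.3, -0.3, 0.3]
grip_width: 0.992
[499.84843955 -50.54127089 110.08032749] [-0.58524766  0.11785486  2.31031647  1.49622389  0.42871237 -0.38870889]
(array([ 1.276e-01, -1.331e-01, -1.000e-04]), array([ 0.0014, -0.0018, -0.0026]))
```

View pics/scene7.png

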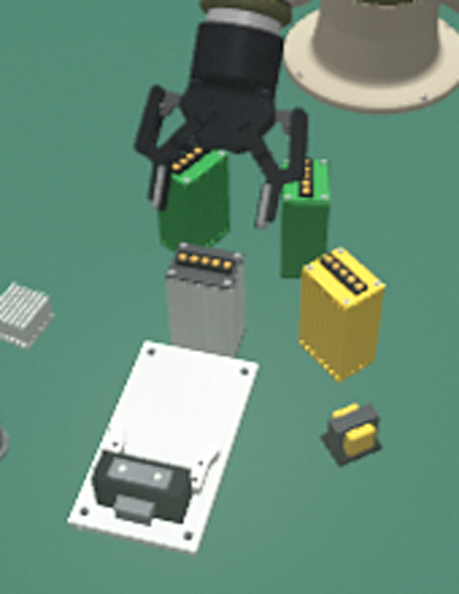

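View pics/wrist7.png

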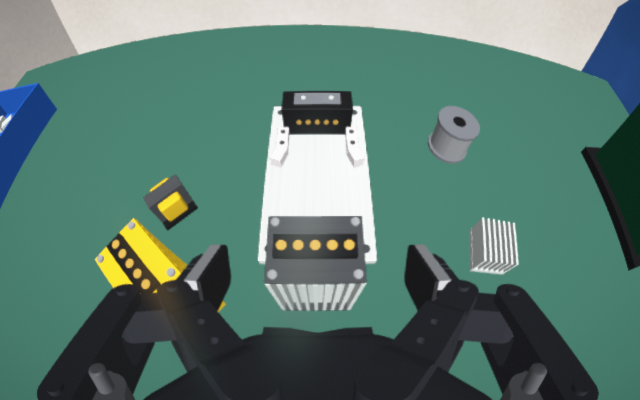

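Scene and wrist views: the jaws straddle the unit symmetrically, pads at wrist (215,275) and (420,275) with the unit's top at (315,245). The green boxes are behind and clear. I'll do the final descent.

```bash
python3 -m jog '[{"linear":[0.025,-0.025,0],"rotation":[0,0,0],"grip":85},{"linear":[0.05,-0.05,0],"rotation":[0,0,0],"grip":85},{"linear":[0.075,-0.075,0],"rotation":[0,0,0],"grip":85},{"linear":[0.1,-0.1,0],"rotation":[0,0,0],"grip":85},{"linear":[0.125,-0.125,0],"rotation":[0,0,0],"grip":85},{"linear":[0.125,-0.125,0],"rotation":[0,0,0],"grip":85},{"linear":[0.125,-0.125,0],"rotation":[0,0,0],"grip":85}]'
python3 - <<'E'
from h import *
P,R,S=pose();print(P,S["joints"],S["wrist_torque"])
n="scene";p,d=capture(n);cv2.imwrite(f"pics/{n}8.png",cv2.resize(p[100:280,240:380,::-1],None,fx=3.2,fy=3.2,interpolation=2))
print(go([500,-51,57],tool(2.18,45)))
E
```

```text
time_s: 8.38
eef_pos: [500.8, -50.9, 59.1]
ee_rot: [0.659, 0.648, 0.283, -0.257]
force: [-0.4, 0.0, 0.1]
grip_width: 0.993
[500.81090818 -50.93305541  59.13422836] [-0.58509207  0.27439211  2.34735892  1.91372263  0.45635795 -0.84895039] [-0.01590316  0.37806004 -0.02507571]
(array([ 0.0036, -0.0078, -0.0003]), array([ 0.0027, -0.0025, -0.0058]))
```

View pics/scene8.png

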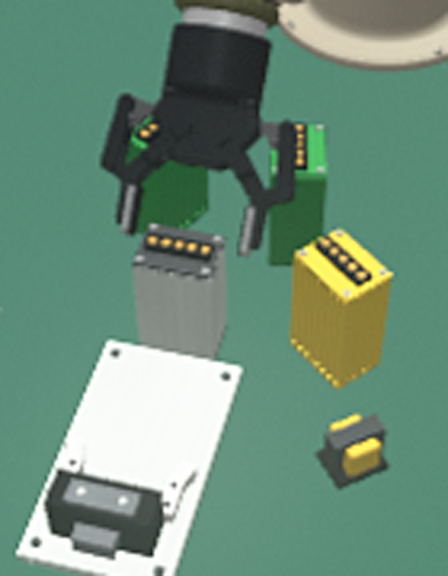

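Run:
```python
from h import *
c=calibration("scene");K=c["intrinsics"];T=np.linalg.inv(c["world_from_camera"])
for q in [(491.5,-95,68),(491.5,-7,68),(500.8,-51,59),(482,-95,78)]:
    v=T@np.r_[q,1];u=K[0,2]+K[0,0]*v[0]/-v[2];w=K[1,2]-K[1,1]*v[1]/-v[2]
    print(q,((u-240)*3.2,(w-100)*3.2))
p,d=capture("wrist");cv2.imwrite("pics/wrist9.png",p[:,:,::-1])
W=cloud("scene",capture("scene")[1]);
for (a,b) in [(128,215),(248,245),(180,250),(128,195)]:
    i=int(a/3.2+240),int(b/3.2+100);print((a,b),W[i[1],i[0]])
```

```text
(491.5, -95, 68) (np.float64(124.10446770569325), np.float64(268.1890109579311))
(491.5, -7, 68) (np.float64(233.6575989063067), np.float64(293.00427894988354))
(500.8, -51, 59) (np.float64(174.90090667775476), np.float64(297.0872536968903))
(482, -95, 78) (np.float64(127.50234362343764), np.float64(250.59736558796868))
(128, 215) [470.36989601 -96.91124281 105.25879383]
(248, 245) [467.21359332  -4.40216832  98.62852436]
(180, 250) [496.16925577 -47.23840979 107.61069203]
(128, 195) [459.66878577 -99.94049198 117.91365661]
```

View pics/wrist9.png

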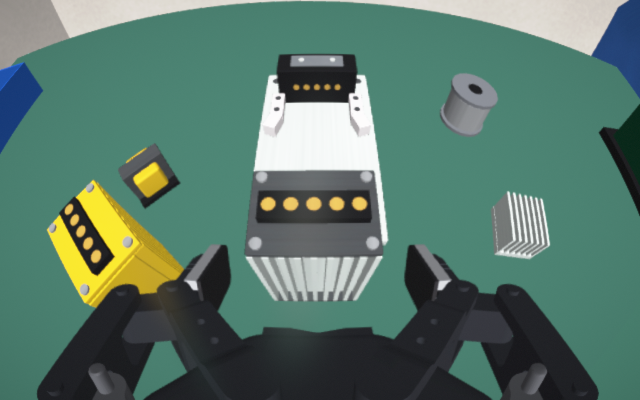

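Run:
```python
from h import *
P,R,S=pose()
p,d=capture("scene");W=cloud("scene",d)
L=(W-P)@R   # tool coords
x,y,z=L[...,0],L[...,1],L[...,2]
for sgn in (1,-1):
    m=(sgn*z>38)&(sgn*z<62)&(x>-80)&(x<20)&(abs(y)<25)&(W[...,2]>20)
    print(sgn,m.sum(),np.percentile(x[m],[50,80,90,95,99,100]).round(1),"z",np.percentile(sgn*z[m],[1,50,99]).round(1),"y",np.percentile(y[m],[1,50,99]).round(1))
    vv,uu=np.where(m); k=np.argsort(-x[m])[:6]; print([(uu[i],vv[i],x[vv[i],uu[i]].round(),y[vv[i],uu[i]].round()) for i in k])
```

```text
1 110 [-62.4 -51.2 -47.9 -44.9 -42.8 -42.2] z [43.  47.5 57.7] y [-11.2   6.1  12.2]
[(np.int64(278), np.int64(172), np.float64(-42.0), np.float64(6.0)), (np.int64(279), np.int64(172), np.float64(-43.0), np.float64(8.0)), (np.int64(281), np.int64(172), np.float64(-43.0), np.float64(-7.0)), (np.int64(280), np.int64(172), np.float64(-43.0), np.float64(7.0)), (np.int64(277), np.int64(171), np.float64(-44.0), np.float64(8.0)), (np.int64(278), np.int64(171), np.float64(-45.0), np.float64(9.0))]
-1 104 [-62.1 -51.2 -47.5 -44.7 -42.4 -41.8] z [41.1 47.9 54.9] y [-7.8  6.7 13.1]
[(np.int64(314), np.int64(179), np.float64(-42.0), np.float64(6.0)), (np.int64(315), np.int64(179), np.float64(-42.0), np.float64(10.0)), (np.int64(317), np.int64(179), np.float64(-43.0), np.float64(-7.0)), (np.int64(316), np.int64(179), np.float64(-43.0), np.float64(10.0)), (np.int64(314), np.int64(178), np.float64(-44.0), np.float64(7.0)), (np.int64(315), np.int64(178), np.float64(-45.0), np.float64(9.0))]
```

Run:
```python
from h import *
P,R,S=pose()
p,d=capture("scene");W=cloud("scene",d)
L=(W-P)@R;x,y,z=L[...,0],L[...,1],L[...,2]
U,V=np.meshgrid(range(640),range(400))
m=(x<-40)&(x>-260)&(abs(z)<75)&(y>-60)&(y<80)&(W[...,2]>60)&(V<185)
im=np.zeros((300,300,3),np.uint8)
# plot x-z map of points in tool frame, colour by y
for a,b,c in zip(x[m],z[m],y[m]):
    i,j=int(-a),int(c*0+b*1.5+150)
    if 0<=i<300 and 0<=j<300: im[i,j]=(255,int(np.clip((c+60)*2,0,255)),80)
for k in range(0,300,50): cv2.putText(im,str(-k),(0,k+5),0,.35,(255,255,255),1)
cv2.imwrite("pics/toolmap.png",cv2.resize(im,None,fx=2,fy=2))
# wrist depth: pad pixels
c=calibration("wrist");pw,dw=capture("wrist");K=c["intrinsics"];T=c["world_from_camera"]
for (u,v) in [(217,258),(205,275),(228,252),(190,290),(415,258),(430,275)]:
    a=np.array([u-K[0,2],v-K[1,2]]);r=np.hypot(*a);t=r/K[0,0];k=a/r*np.tan(t);D=dw[v,u]
    q=T[:3,:3]@np.array([k[0]*D,-k[1]*D,-D])+T[:3,3];print((u,v),D,((q-P)@R).round(1))
```

```text
(217, 258) 126.16928 [-56.6   9.  -42.7]
(205, 275) 108.60553 [-74.4  10.6 -41.9]
(228, 252) 237.00645 [ 45.6 -37.1 -70.7]
(190, 290) 95.79603 [-87.4  11.8 -42.9]
(415, 258) 128.47472 [-54.5   8.1  42.7]
(430, 275) 109.95362 [-73.2  10.   43.1]
```

View pics/toolmap.png

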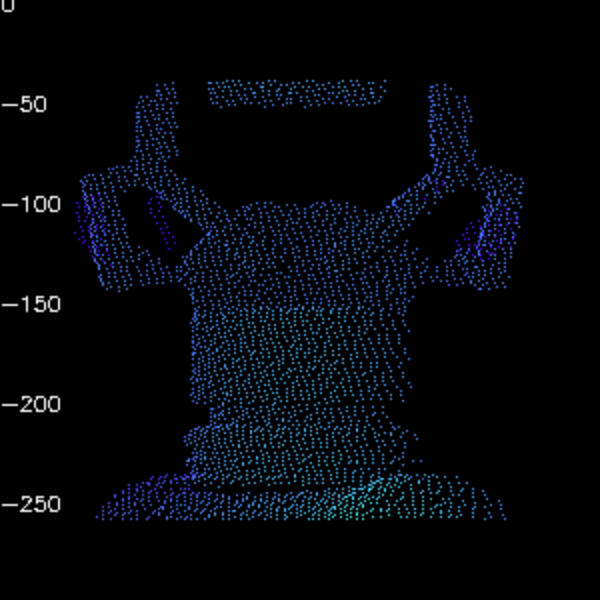

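The pads sit about 40–75 mm behind the reported TCP, and the wrist and scene depths agree on it. The first grip therefore held only the top of the unit, and I need to go about 30 mm further along the tool axis.

```bash
python3 -m jog '[{"linear":[0.025,-0.001,0],"rotation":[0,0,0],"grip":85},{"linear":[0.05,-0.002,0],"rotation":[0,0,-0.005],"grip":85},{"linear":[0.075,-0.004,0],"rotation":[0,0,-0.005],"grip":85},{"linear":[0.1,-0.005,0],"rotation":[0,0,-0.005],"grip":85},{"linear":[0.1,-0.005,0],"rotation":[0,0,-0.005],"grip":85},{"linear":[0.1,-0.005,0],"rotation":[0,0,-0.005],"grip":85}]'
python3 - <<'E'
from h import *
P,R,S=pose();print(P,S["joints"])
n="scene";p,d=capture(n);cv2.imwrite(f"pics/{n}10.png",cv2.resize(p[100:280,240:380,::-1],None,fx=3.2,fy=3.2,interpolation=2))
p,d=capture("wrist");cv2.imwrite("pics/wrist10.png",p[:,:,::-1])
print(go([521,-51,37],tool(2.18,45)))
E
```

```text
time_s: 9.18
eef_pos: [520.6, -50.1, 36.8]
ee_rot: [0.659, 0.648, 0.284, -0.258]
force: [-0.3, 0.1, 0.7]
grip_width: 0.996
[520.58842271 -50.08519244  36.75427348] [-0.5450441   0.37249666  2.30228155  2.06049294  0.4579945  -0.97426724]
(array([0.0012, 0.0009, 0.0026]), array([ 0.0027, -0.0014, -0.0003]))
```

View pics/scene10.png

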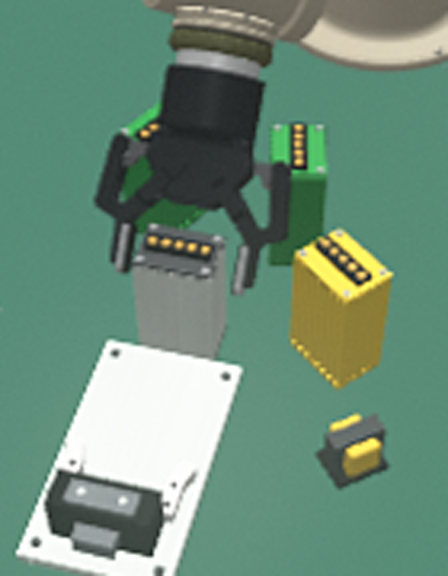

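View pics/wrist10.png

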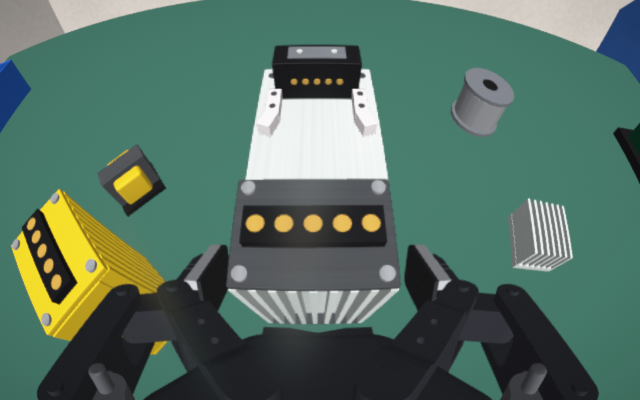

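Both pads now flank the unit: tips at scene crop (122,265) and (242,285), unit between at (180,290). Closing.

```bash
python3 -m jog '[{"linear":[0,0.001,0.003],"rotation":[0,0,0],"grip":60},{"linear":[0,0.001,0.003],"rotation":[0,0,0],"grip":50},{"linear":[0,0.001,0.003],"rotation":[0,0,0],"grip":50},{"linear":[0,0.001,0.003],"rotation":[0,0,0],"grip":50},{"linear":[0,0.001,0.003],"rotation":[0,0,0],"grip":50},{"linear":[0,0.001,0.003],"rotation":[0,0,0],"grip":50},{"linear":[0,0.001,0.003],"rotation":[0,0,0],"grip":50}]' 60
cat > m.py <<'E'
from h import *
N=np.array([513.6,-50.,0.]);YAW=2.18
def plan(P,R,th,lift):
    "rotate by th(deg) tip-over about plate edge point, from pose P,R; plus lift mm"
    a=np.radians(YAW);Y=np.array([-np.sin(a),np.cos(a),0])
    Q=Rn.from_rotvec(Y*np.radians(th)).as_matrix()
    piv=N+np.array([0,0,10])
    return piv+Q@(P-piv)+np.array([0,0,lift]),Q@R
E
python3 - <<'E'
from m import *
P,R,S=pose();print(P,R.round(3),S["joints"],S["force"],S["grip_width"]*85.4)
n="scene";p,d=capture(n);cv2.imwrite(f"pics/{n}11.png",cv2.resize(p[100:280,240:380,::-1],None,fx=3.2,fy=3.2,interpolation=2))
for th in range(4,29,4): print(th,go(*plan(P,R,th,min(3,th/4*1.5)),P,R))
E
```

```text
time_s: 9.87
eef_pos: [520.8, -51.0, 37.9]
ee_rot: [0.659, 0.648, 0.283, -0.257]
force: [-4.7, 0.5, 8.0]
grip_width: 0.695
[520.77246424 -51.03271171  37.8505828 ] [[ 0.707  0.706  0.04 ]
 [ 0.028  0.029 -0.999]
 [-0.706  0.708  0.001]] [-0.54758492  0.37005157  2.30198858  2.05510652  0.45873449 -0.97089814] [-4.70965548  0.46378313  8.0098419 ] 59.359869098803614
4 (array([0.0023, 0.0067, 0.    ]), array([ 1.000e-04,  3.000e-04, -1.396e-01]))
8 (array([0.0049, 0.0131, 0.    ]), array([ 2.000e-04,  6.000e-04, -2.793e-01]))
12 (array([0.0112, 0.0154, 0.    ]), array([ 3.000e-04,  9.000e-04, -4.189e-01]))
16 (array([0.0176, 0.0173, 0.    ]), array([ 4.000e-04,  1.100e-03, -5.585e-01]))
20 (array([0.0241, 0.0188, 0.0001]), array([ 5.000e-04,  1.400e-03, -6.981e-01]))
24 (array([0.0307, 0.0198, 0.0001]), array([ 6.000e-04,  1.700e-03, -8.378e-01]))
28 (array([0.0374, 0.0203, 0.0001]), array([ 7.000e-04,  2.000e-03, -9.774e-01]))
```

View pics/scene11.png

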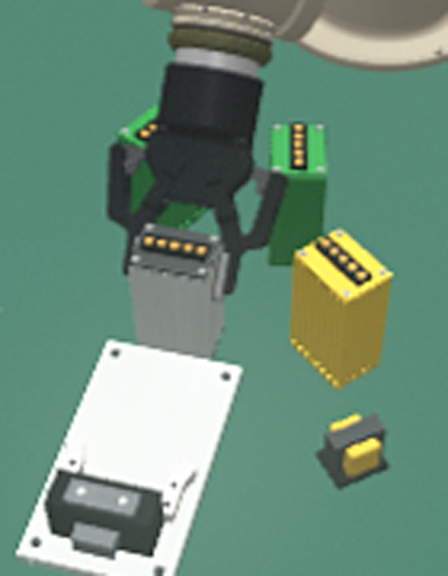

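Pads grip the unit at scene crop (128,265)/(225,275), and it is still upright with its foot at the edge. First tip of 28° with a 3 mm lift.

```bash
python3 -m jog '[{"linear":[0.001,0.0033,0],"rotation":[0,0,-0.07],"grip":50},{"linear":[0.0023,0.0067,0],"rotation":[0,0,-0.14],"grip":50},{"linear":[0.0036,0.01,0],"rotation":[0,0,-0.21],"grip":50},{"linear":[0.0049,0.0131,0],"rotation":[0,0,-0.28],"grip":50},{"linear":[0.008,0.0143,0],"rotation":[0,0,-0.35],"grip":50},{"linear":[0.0112,0.0154,0],"rotation":[0,0.001,-0.419],"grip":50},{"linear":[0.0144,0.0164,0],"rotation":[0,0.001,-0.489],"grip":50},{"linear":[0.0176,0.0173,0],"rotation":[0,0.001,-0.559],"grip":50},{"linear":[0.0208,0.018,0],"rotation":[0,0.001,-0.628],"grip":50},{"linear":[0.0241,0.0188,0],"rotation":[0,0.001,-0.698],"grip":50},{"linear":[0.0241,0.0188,0],"rotation":[0,0.001,-0.698],"grip":50}]' 60
python3 - <<'E'
from m import *
P,R,S=pose();print(P,R.round(3),S["joints"],S["wrist_torque"])
n="scene";p,d=capture(n);cv2.imwrite(f"pics/{n}12.png",cv2.resize(p[100:280,240:380,::-1],None,fx=3.2,fy=3.2,interpolation=2))
pit=np.degrees(np.arctan2(-R[2,0],np.hypot(R[0,0],R[1,0])));print("pitch",pit)
for th in range(4,29,4): print(th,go(*plan(P,R,th,0),P,R))
E
```

```text
time_s: 10.83
eef_pos: [530.2, -50.7, 36.8]
ee_rot: [0.604, 0.588, 0.392, -0.368]
force: [0.1, 0.2, -4.9]
grip_width: 0.697
[530.20694356 -50.70651444  36.81972868] [[ 0.422  0.906  0.041]
 [ 0.016  0.037 -0.999]
 [-0.906  0.423  0.001]] [-0.41884969  0.36163861  2.03104804  0.50310253  0.39772477  0.679182  ] [0.01698665 0.48677614 0.00720308]
pitch 64.9978300729824
4 (array([0.0063, 0.0038, 0.    ]), array([ 0.    ,  0.0004, -0.1396]))
8 (array([0.0128, 0.0072, 0.    ]), array([ 1.000e-04,  8.000e-04, -2.793e-01]))
12 (array([0.0195, 0.0101, 0.    ]), array([ 1.000e-04,  1.200e-03, -4.189e-01]))
16 (array([0.0264, 0.0125, 0.    ]), array([ 2.000e-04,  1.600e-03, -5.585e-01]))
20 (array([0.0335, 0.0144, 0.0001]), array([ 2.000e-04,  2.000e-03, -6.981e-01]))
24 (array([0.0407, 0.0159, 0.0001]), array([ 3.000e-04,  2.500e-03, -8.378e-01]))
28 (array([0.048 , 0.0168, 0.0001]), array([ 3.000e-04,  2.900e-03, -9.774e-01]))
```

View pics/scene12.png

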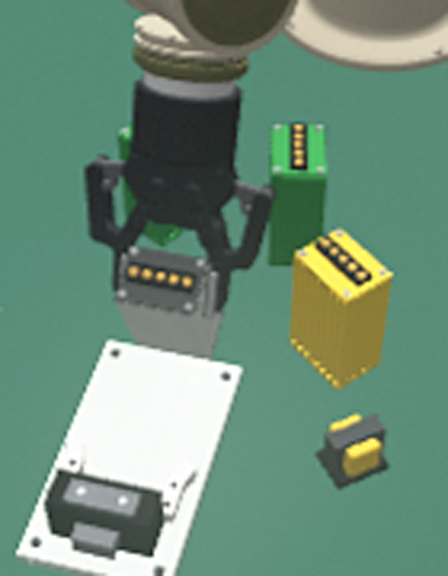

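Unit tipped 20° and carried, with nothing bearing on it but its own weight (~5 N). Continuing.

```bash
python3 -m jog '[{"linear":[0.0031,0.0019,0],"rotation":[0,0,-0.07],"grip":50},{"linear":[0.0063,0.0038,0],"rotation":[0,0,-0.14],"grip":50},{"linear":[0.0095,0.0055,0],"rotation":[0,0.001,-0.21],"grip":50},{"linear":[0.0128,0.0072,0],"rotation":[0,0.001,-0.28],"grip":50},{"linear":[0.0161,0.0087,0],"rotation":[0,0.001,-0.35],"grip":50},{"linear":[0.0195,0.0101,0],"rotation":[0,0.001,-0.419],"grip":50},{"linear":[0.0229,0.0113,0],"rotation":[0,0.001,-0.489],"grip":50},{"linear":[0.0264,0.0125,0],"rotation":[0,0.001,-0.559],"grip":50},{"linear":[0.0299,0.0135,0],"rotation":[0,0.002,-0.628],"grip":50},{"linear":[0.0335,0.0144,0],"rotation":[0,0.002,-0.698],"grip":50},{"linear":[0.0371,0.0152,0],"rotation":[0,0.002,-0.768],"grip":50},{"linear":[0.0407,0.0159,0],"rotation":[0,0.002,-0.838],"grip":50},{"linear":[0.0443,0.0164,0],"rotation":[0,0.002,-0.908],"grip":50},{"linear":[0.048,0.0168,0],"rotation":[0,0.003,-0.977],"grip":50},{"linear":[0.048,0.0168,0],"rotation":[0,0.003,-0.977],"grip":50}]'
python3 - <<'E'
from m import *
P,R,S=pose();print(P,R.round(3),S["joints"],S["wrist_torque"])
n="scene";p,d=capture(n);cv2.imwrite(f"pics/{n}13.png",cv2.resize(p[100:280,240:380,::-1],None,fx=3.2,fy=3.2,interpolation=2))
pit=np.degrees(np.arctan2(-R[2,0],R[0,0]));print("pitch",pit)
for th in range(4,29,4): print(th,go(*plan(P,R,th,0),P,R))
E
```

```text
time_s: 12.13
eef_pos: [540.2, -49.1, 24.6]
ee_rot: [0.496, 0.477, 0.524, -0.501]
force: [-1.7, 0.7, -2.7]
grip_width: 0.698
[540.24526209 -49.07198998  24.57922189] [[-0.052  0.998  0.043]
 [ 0.003  0.043 -0.999]
 [-0.999 -0.052 -0.005]] [-0.29976633  0.58287446  1.59779397 -0.01516849  1.01186279  1.23645936] [ 0.05966723  0.09023892 -0.02975137]
pitch 93.0031117161807
4 (array([0.0061, 0.0035, 0.    ]), array([ 0.0007,  0.0007, -0.1396]))
8 (array([0.0125, 0.0066, 0.0001]), array([ 0.0013,  0.0014, -0.2792]))
12 (array([0.0191, 0.0092, 0.0001]), array([ 0.002 ,  0.0021, -0.4189]))
16 (array([0.0258, 0.0113, 0.0002]), array([ 0.0026,  0.0028, -0.5585]))
20 (array([0.0327, 0.013 , 0.0002]), array([ 0.0033,  0.0035, -0.6981]))
24 (array([0.0397, 0.0142, 0.0003]), array([ 0.004 ,  0.0042, -0.8377]))
28 (array([0.0467, 0.0149, 0.0003]), array([ 0.0046,  0.0049, -0.9774]))
```

View pics/scene13.png

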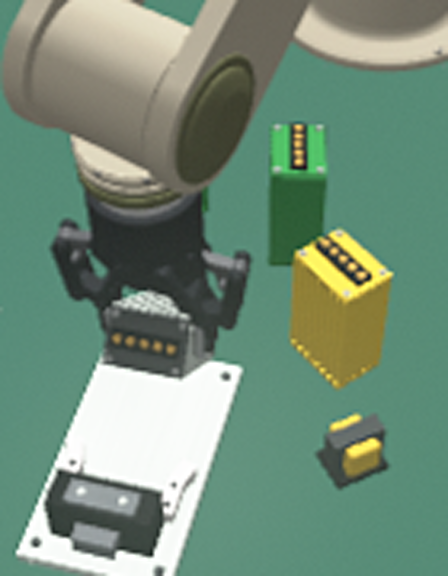

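Tipped 48°, the terminal face now at crop (145,340) facing the head; forces are small. Continuing with 1 mm more lift.

```bash
python3 -m jog '[{"linear":[0.001,0.0018,0],"rotation":[0,0,-0.07],"grip":50},{"linear":[0.0031,0.0035,0],"rotation":[0,0,-0.14],"grip":50},{"linear":[0.006,0.005,0],"rotation":[0.001,0.001,-0.21],"grip":50},{"linear":[0.0092,0.0066,0],"rotation":[0.001,0.001,-0.28],"grip":50},{"linear":[0.0125,0.008,0],"rotation":[0.001,0.001,-0.35],"grip":50},{"linear":[0.0158,0.0092,0],"rotation":[0.002,0.002,-0.419],"grip":50},{"linear":[0.0191,0.0103,0],"rotation":[0.002,0.002,-0.489],"grip":50},{"linear":[0.0225,0.0113,0],"rotation":[0.002,0.002,-0.559],"grip":50},{"linear":[0.026,0.0122,0],"rotation":[0.003,0.003,-0.628],"grip":50},{"linear":[0.0294,0.013,0],"rotation":[0.003,0.003,-0.698],"grip":50},{"linear":[0.0329,0.0137,0],"rotation":[0.003,0.003,-0.768],"grip":50},{"linear":[0.0364,0.0142,0],"rotation":[0.004,0.004,-0.838],"grip":50},{"linear":[0.0364,0.0142,0],"rotation":[0.004,0.004,-0.838],"grip":50},{"linear":[0.0364,0.0142,0],"rotation":[0.004,0.004,-0.838],"grip":50}]'
python3 - <<'E'
from m import *
P,R,S=pose();print(P,R.round(3),S["joints"],S["wrist_torque"])
n="scene";p,d=capture(n);cv2.imwrite(f"pics/{n}14.png",cv2.resize(p[100:280,240:380,::-1],None,fx=3.2,fy=3.2,interpolation=2))
W=cloud(n,d);x,y,z=[W[...,i] for i in range(3)]
m=(x>570)&(x<615)&(y>-70)&(y<-26)&(z>14)&(z<110);q=W[m];print(len(q))
pit=np.degrees(np.arctan2(-R[2,0],R[0,0]));print("pitch",pit)
for th in range(2,23,4): print(th,go(*plan(P,R,th,0),P,R))
E
```

```text
time_s: 13.35
eef_pos: [543.5, -48.5, 13.0]
ee_rot: [0.381, 0.359, 0.612, -0.592]
force: [-1.0, 0.0, -5.2]
grip_width: 0.703
[543.49825229 -48.50466543  12.95020387] [[-0.452  0.891  0.041]
 [-0.011  0.04  -0.999]
 [-0.892 -0.452 -0.008]] [-0.24108171  0.85623296  1.20813943 -0.11886136  1.53197972  1.319157  ] [ 0.04256243 -0.58869016  0.01708142]
203
pitch 116.84749857058712
2 (array([0.003 , 0.0018, 0.    ]), array([ 0.0004,  0.0004, -0.0698]))
6 (array([0.0091, 0.0052, 0.0001]), array([ 0.0013,  0.0013, -0.2094]))
10 (array([0.0155, 0.0081, 0.0001]), array([ 0.0022,  0.0021, -0.3491]))
14 (array([0.0221, 0.0105, 0.0002]), array([ 0.003 ,  0.003 , -0.4887]))
18 (array([0.0288, 0.0125, 0.0003]), array([ 0.0039,  0.0038, -0.6283]))
22 (array([0.0356, 0.014 , 0.0003]), array([ 0.0048,  0.0047, -0.7679]))
```

View pics/scene14.png

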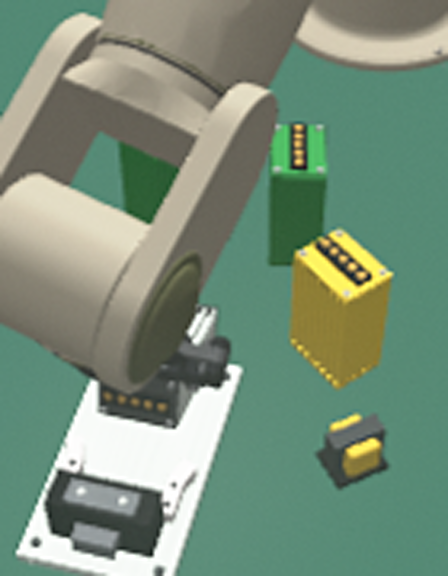

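```bash
python3 -m jog '[{"linear":[0.0015,0.0009,0],"rotation":[0,0,-0.035],"grip":50},{"linear":[0.003,0.0018,0],"rotation":[0,0,-0.07],"grip":50},{"linear":[0.006,0.0035,0],"rotation":[0.001,0.001,-0.14],"grip":50},{"linear":[0.0091,0.0052,0],"rotation":[0.001,0.001,-0.21],"grip":50},{"linear":[0.0123,0.0067,0],"rotation":[0.002,0.002,-0.28],"grip":50},{"linear":[0.0155,0.0081,0],"rotation":[0.002,0.002,-0.349],"grip":50},{"linear":[0.0188,0.0094,0],"rotation":[0.002,0.002,-0.419],"grip":50},{"linear":[0.0205,0.01,0],"rotation":[0.003,0.003,-0.454],"grip":50},{"linear":[0.0205,0.01,0],"rotation":[0.003,0.003,-0.454],"grip":50}]'
cat > fit.py <<'E'
from m import *
P,R,S=pose();print(P,S["joints"],S["wrist_torque"],S["force"])
pit=np.degrees(np.arctan2(-R[2,0],R[0,0]));print("pitch",pit)
n="scene";p,d=capture(n);cv2.imwrite("pics/last.png",cv2.resize(p[100:280,240:380,::-1],None,fx=3.2,fy=3.2,interpolation=2))
W=cloud(n,d);a=np.radians(YAW);L=W-N;X=L[...,0]*np.cos(a)+L[...,1]*np.sin(a);Y=-L[...,0]*np.sin(a)+L[...,1]*np.cos(a);Z=L[...,2]
m=(X>70)&(X<112)&(abs(Y)<26)&(Z>13)&(Z<60);
q=np.c_[X[m],Y[m],Z[m]];A=np.c_[q[:,1:],np.ones(len(q))];w=q[:,0]>0
for i in range(30):
    s,*_=np.linalg.lstsq(A[w],q[w,0],rcond=None);r=q[:,0]-A@s;w=np.abs(r)<max(2.5,8-i)
print("term face: dx/dy %.3f dx/dz %.3f x@z30 %.1f"%(s[0],s[1],s@[0,30,1]),w.sum(),len(q),"z range",q[w,2].min(),q[w,2].max(),"tilt left deg",np.degrees(np.arctan(-s[1])))
for th in range(2,11,2): print(th,go(*plan(P,R,th,0),P,R))
E
python3 fit.py
```

```text
time_s: 14.15
eef_pos: [543.5, -48.6, 6.0]
ee_rot: [0.31, 0.288, 0.649, -0.632]
force: [-0.9, 0.5, -2.5]
grip_width: 0.699
[543.53482163 -48.57771417   6.04059758] [-0.22037186  1.02449861  0.98891362 -0.1633296   1.8061935   1.32682889] [-0.01261483 -0.26402405 -0.01162066] [-0.8997418   0.48510694 -2.52300816]
pitch 129.89189468060906
term face: dx/dy -0.391 dx/dz 0.131 x@z30 105.7 7 7 z range 15.492919343094059 28.736898487437088 tilt left deg -7.486040345255
2 (array([0.003 , 0.0018, 0.    ]), array([ 0.0004,  0.0004, -0.0698]))
4 (array([0.0061, 0.0036, 0.0001]), array([ 0.0008,  0.0008, -0.1396]))
6 (array([0.0092, 0.0052, 0.0001]), array([ 0.0013,  0.0012, -0.2094]))
8 (array([0.0124, 0.0067, 0.0001]), array([ 0.0017,  0.0016, -0.2792]))
10 (array([0.0156, 0.0081, 0.0001]), array([ 0.0021,  0.002 , -0.3491]))
```

View pics/last.png

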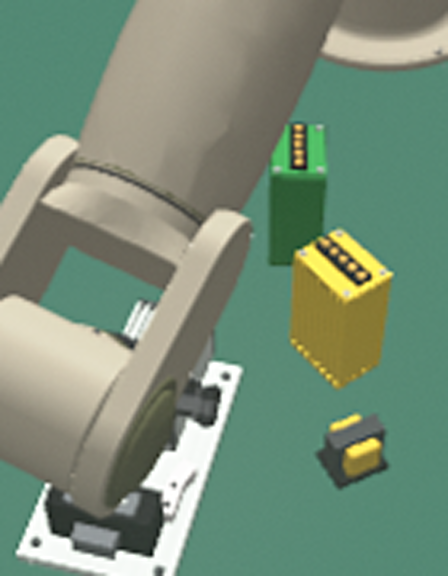

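```bash
python3 -m jog '[{"linear":[0.0015,0.0009,0],"rotation":[0,0,-0.035],"grip":50},{"linear":[0.003,0.0018,0],"rotation":[0,0,-0.07],"grip":50},{"linear":[0.0045,0.0027,0],"rotation":[0,0,-0.105],"grip":50},{"linear":[0.0061,0.0036,0],"rotation":[0,0,-0.14],"grip":50},{"linear":[0.0061,0.0036,0],"rotation":[0,0,-0.14],"grip":50}]'
python3 - <<'E'
from h import *
p,d=capture("wrist");cv2.imwrite("pics/w15.png",p[:,:,::-1])
p,d=capture("top");cv2.imwrite("pics/t15.png",cv2.resize(p[120:300,270:450,::-1],None,fx=3,fy=3,interpolation=2))
E
```

```text
time_s: 14.62
eef_pos: [543.2, -48.6, 4.0]
ee_rot: [0.288, 0.265, 0.659, -0.643]
force: [-0.4, -0.0, -1.0]
grip_width: 0.692
```

View pics/w15.png

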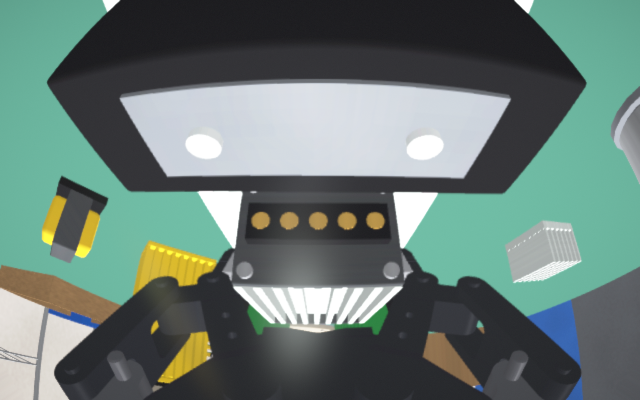

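View pics/t15.png

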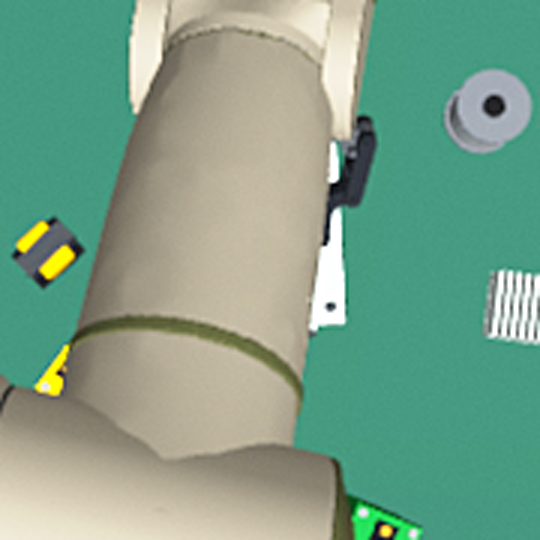

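```bash
cat > wfit.py <<'E'
from m import *
def wcloud():
    c=calibration("wrist");p,d=capture("wrist");K=c["intrinsics"];T=c["world_from_camera"]
    v,u=np.mgrid[:400,:640].astype(float);a=u-K[0,2];b=v-K[1,2];r=np.hypot(a,b)+1e-9;t=np.tan(r/K[0,0])/r
    Q=np.stack([a*t*d,-b*t*d,-d],-1);Q[(d<=0)|(r/K[0,0]>1.4)]=np.nan
    W=Q@T[:3,:3].T+T[:3,3]
    a=np.radians(YAW);L=W-N;X=L[...,0]*np.cos(a)+L[...,1]*np.sin(a);Y=-L[...,0]*np.sin(a)+L[...,1]*np.cos(a)
    return p,np.stack([X,Y,L[...,2]],-1),T
E
python3 - <<'E'
from wfit import *
p,Lc,T=wcloud()
def sh(n,u,v):
    q=np.nanmedian(Lc[v-2:v+3,u-2:u+3].reshape(-1,3),0);print(n,(u,v),q.round(1))
print("cam",T[:3,3]-N)
for n,u,v in [("head top",320,130),("head front top edge",320,185),("plate L",220,205),("plate R",420,205),("term face top row",320,200),("term",275,238),("term R",395,238),("term bottom",320,275),("screw",245,270),("screwR",392,270),("edge",320,284),("fin",320,300),("fin2",300,315)]: sh(n,u,v)
E
```

```text
cam [196.59521849   7.07467634  81.01668697]
head top (320, 130) [nan nan nan]
head front top edge (320, 185) [152.7  -0.7  52.2]
plate L (220, 205) [70.3 46.9 10.2]
plate R (420, 205) [ 71.8 -49.6  10.2]
term face top row (320, 200) [96.4 -1.1 22.1]
term (275, 238) [101.2  13.9  40.1]
term R (395, 238) [ 95.9 -28.2  37.7]
term bottom (320, 275) [96.1 -1.2 51.2]
screw (245, 270) [97.8 24.1 50.7]
screwR (392, 270) [ 97.3 -25.7  50.1]
edge (320, 284) [96.1 -1.3 54.3]
fin (320, 300) [69.3 -1.5 54.7]
fin2 (300, 315) [-3.7 10.6 50.3]<stdin>:4: RuntimeWarning: All-NaN slice encountered
```

Wrist depth in the nest frame: the terminal face is vertical at x≈96 and its upper edge is at z≈54.5. The unit therefore lies flat on the plate (10+44 = 54), with y about −1. I'll finish the last degree and release.

```bash
python3 -m jog '[{"linear":[0.001,0.001,0],"rotation":[0,0,-0.02],"grip":50},{"linear":[0.002,0.0015,0],"rotation":[0,0,-0.038],"grip":50},{"linear":[0.002,0.0015,0],"rotation":[0,0,-0.038],"grip":50}]'
python3 -m jog '[{"linear":[0,0,0],"rotation":[0,0,0],"grip":61},{"linear":[0,0,0],"rotation":[0,0,0],"grip":64},{"linear":[0,0,0],"rotation":[0,0,0],"grip":70},{"linear":[0,0,0],"rotation":[0,0,0],"grip":80},{"linear":[0,0,0],"rotation":[0,0,0],"grip":80},{"linear":[0,0,0],"rotation":[0,0,0],"grip":80}]'
python3 - <<'E'
from wfit import *
p,Lc,T=wcloud();P,R,S=pose();print(R[2],S["joints"]);cv2.imwrite("pics/w16.png",p[:,:,::-1])
def sh(n,u,v):
    q=np.nanmedian(Lc[v-2:v+3,u-2:u+3].reshape(-1,3),0);print(n,(u,v),q.round(1))
for n,u,v in [("term face top row",320,200),("term",260,245),("term R",380,245),("term bottom",320,275),("fin",320,300)]: sh(n,u,v)
E
```

```text
time_s: 15.02
eef_pos: [543.1, -48.6, 4.5]
ee_rot: [0.282, 0.259, 0.661, -0.646]
force: [-2.6, 1.2, 5.0]
grip_width: 0.698
time_s: 15.52
eef_pos: [543.1, -48.6, 4.5]
ee_rot: [0.282, 0.259, 0.661, -0.646]
force: [1.0, 0.0, -0.9]
grip_width: 0.937
[-0.70698574 -0.70718629 -0.00766195] [-0.21375405  1.09102278  0.90253453 -0.18270999  1.91317686  1.32347093]
term face top row (320, 200) [151.7  -0.8  52. ]
term (260, 245) [97.3 19.9 39.7]
term R (380, 245) [ 97.1 -22.3  39.6]
term bottom (320, 275) [97.2 -1.2 50.3]
fin (320, 300) [39.9 -1.8 47.4]
```

View pics/w16.png

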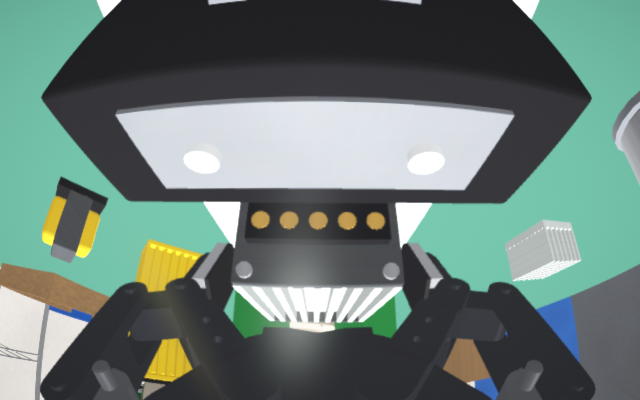

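The unit lies flat, terminals at (318,220) facing the head, and the jaws are open and clear of its sides. I'll rise straight up and turn the tool vertical.

```bash
python3 -m jog '[{"linear":[-0.05,-0.05,0],"rotation":[0,0,0],"grip":85},{"linear":[-0.12,-0.12,0],"rotation":[0,0,0],"grip":85},{"linear":[-0.2,-0.2,0],"rotation":[0,0,0],"grip":85},{"linear":[-0.3,-0.3,0],"rotation":[0,0,0],"grip":85},{"linear":[-0.4,-0.4,0],"rotation":[0,0,0.2],"grip":85},{"linear":[-0.4,-0.4,0],"rotation":[0,0,0.4],"grip":85},{"linear":[-0.4,-0.4,0],"rotation":[0,0,0.6],"grip":85},{"linear":[-0.4,-0.4,0],"rotation":[0,0,0.8],"grip":85},{"linear":[-0.4,-0.4,0],"rotation":[0,0,0.95],"grip":85},{"linear":[-0.4,-0.4,0],"rotation":[0,0,0.95],"grip":85},{"linear":[-0.4,-0.4,0],"rotation":[0,0,0.95],"grip":85}]'
python3 - <<'E'
from m import *
P,R,S=pose();print(P,S["joints"])
print(go([500,-51,170],tool(2.18,90)))
E
```

```text
time_s: 16.48
eef_pos: [542.8, -50.0, 175.0]
ee_rot: [0.426, 0.407, 0.581, -0.561]
force: [-0.0, 0.6, 0.8]
grip_width: 0.994
[542.82574042 -50.0055387  175.03523477] [-0.26232998  0.58088597  1.20496051 -0.08431585  1.65562722  1.27483466]
(array([ 0.0597, -0.1308, -0.002 ]), array([ 0.0023, -0.0146,  0.6226]))
```

```bash
python3 -m jog '[{"linear":[0,-0.05,0],"rotation":[0,0,0.2],"grip":45},{"linear":[0,-0.1,0],"rotation":[0,0,0.4],"grip":45},{"linear":[0.04,-0.17,0],"rotation":[0.002,-0.014,0.622],"grip":45},{"linear":[0.04,-0.22,0],"rotation":[0.002,-0.014,0.622],"grip":45},{"linear":[0.04,-0.22,0],"rotation":[0.002,-0.014,0.622],"grip":45},{"linear":[0.04,-0.22,0],"rotation":[0.002,-0.014,0.622],"grip":45},{"linear":[0.04,-0.22,0],"rotation":[0.002,-0.014,0.622],"grip":45}]'
python3 - <<'E'
from wfit import *
P,R,S=pose();print(P,S["joints"])
p,Lc,T=wcloud();cv2.imwrite("pics/w17.png",p[:,:,::-1])
np.save("pics/L17.npy",Lc)
x,y,z=[Lc[...,i] for i in range(3)]
m=(z>46)&(z<62)&(x>-30)&(x<110)&(abs(y)<40);print(m.sum(),cv2.minAreaRect(Lc[m][:,:2].astype(np.float32)))
print(go([474,-52,-8],tool(2.18,90)))
E
```

```text
time_s: 17.07
eef_pos: [477.7, -52.9, 183.7]
ee_rot: [0.509, 0.49, 0.51, -0.491]
force: [0.6, -0.1, -0.6]
grip_width: 0.528
[477.65575811 -52.90436634 183.74645444] [-3.54677810e-01  2.32204025e-01  1.65507214e+00 -1.01092025e-04
  1.25545557e+00  1.17780578e+00]
6392 ((45.85251235961914, -0.09082794189453125), (60.66221618652344, 106.46265411376953), 89.83240509033203)
(array([ 0.6386, -0.0113, -0.003 ]), array([ 0.0009, -0.0009,  0.0023]))
```

View pics/w17.png

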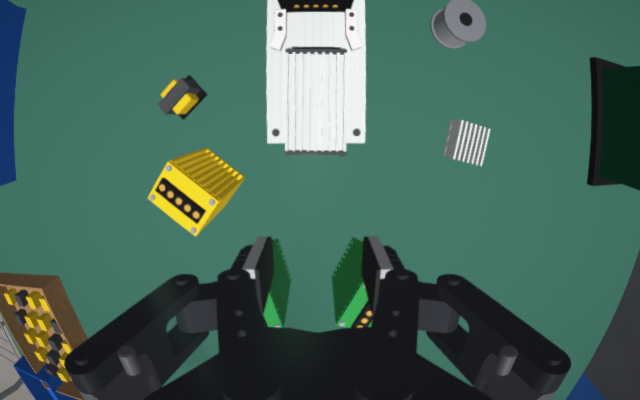

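Wrist view: the unit lies centred on the plate (fins at (316,100), head at (316,5)), yaw error 0.2° and y≈0. I'll descend behind its foot with the fingers about 45 mm apart.

```bash
python3 -m jog '[{"linear":[0.1,-0.01,-0.003],"rotation":[0,0,0],"grip":45},{"linear":[0.2,-0.011,-0.003],"rotation":[0,0,0.002],"grip":45},{"linear":[0.3,-0.011,-0.003],"rotation":[0,0,0.002],"grip":45},{"linear":[0.4,-0.011,-0.003],"rotation":[0,0,0.002],"grip":45},{"linear":[0.5,-0.011,-0.003],"rotation":[0,0,0.002],"grip":45},{"linear":[0.56,-0.011,-0.003],"rotation":[0,0,0.002],"grip":45},{"linear":[0.56,-0.011,-0.003],"rotation":[0,0,0.002],"grip":45},{"linear":[0.56,-0.011,-0.003],"rotation":[0,0,0.002],"grip":45}]'
python3 - <<'E'
from m import *
P,R,S=pose()
n="scene";p,d=capture(n);cv2.imwrite("pics/s18.png",cv2.resize(p[100:280,240:380,::-1],None,fx=3.2,fy=3.2,interpolation=2))
W=cloud("scene",d);L=(W-P)@R;x,y,z=L[...,0],L[...,1],L[...,2]
for sg in (1,-1):
    m=(sg*z>18)&(sg*z<42)&(x>-80)&(x<20)&(abs(y)<22)&(W[...,2]>18)
    if m.sum(): print(sg,m.sum(),np.percentile(x[m],[90,99,100]).round(1),"y",np.percentile(y[m],[1,50,90,99]).round(1))
print(go([474,-52,-8],tool(2.18,90)))
E
```

```text
time_s: 17.78
eef_pos: [474.6, -52.0, 15.0]
ee_rot: [0.509, 0.49, 0.51, -0.49]
force: [0.3, 0.8, 0.5]
grip_width: 0.526
1 100 [-37.1 -32.5 -30.5] y [-9.9  7.2 10.9 12.3]
-1 89 [-39.  -32.6 -30.5] y [-5.8  8.2 10.9 12.9]
(array([ 0.0803, -0.004 , -0.0008]), array([ 0.0016, -0.0005, -0.0005]))
```

View pics/s18.png

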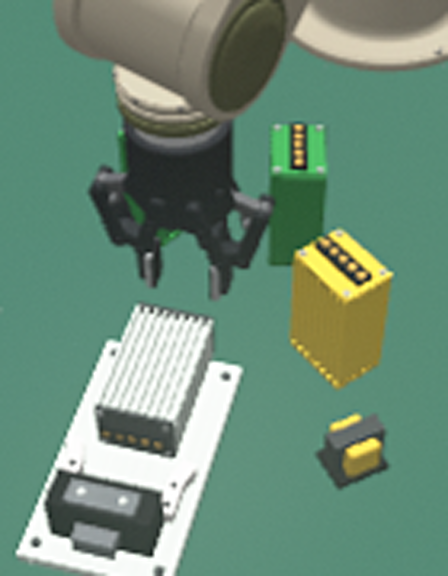

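Scene view: the unit is flat on the plate at crop (155,380) with fins up and terminals to the head. The fingers are behind its foot at (150,270)/(215,285), tips still at z≈46, so I'll lower 21 mm and approach.

```bash
python3 -m jog '[{"linear":[0.035,0,0],"rotation":[0,0,0],"grip":45},{"linear":[0.07,0,0],"rotation":[0.001,0,0],"grip":45},{"linear":[0.07,0.015,0],"rotation":[0.001,0,0],"grip":45},{"linear":[0.07,0.03,0],"rotation":[0.001,0,0],"grip":45},{"linear":[0.07,0.04,0],"rotation":[0.001,0,0],"grip":45},{"linear":[0.07,0.045,0],"rotation":[0.001,0,0],"grip":45},{"linear":[0.07,0.045,0],"rotation":[0.001,0,0],"grip":45}]'
python3 -m jog '[{"linear":[0,0.005,0],"rotation":[0,0,0],"grip":45},{"linear":[0,0.01,0],"rotation":[0,0,0],"grip":45},{"linear":[0,0.015,0],"rotation":[0,0,0],"grip":45},{"linear":[0,0.02,0],"rotation":[0,0,0],"grip":45},{"linear":[0,0.025,0],"rotation":[0,0,0],"grip":45},{"linear":[0,0.03,0],"rotation":[0,0,0],"grip":45}]'
```

```text
time_s: 18.42
eef_pos: [489.4, -51.8, -4.4]
ee_rot: [0.51, 0.491, 0.509, -0.49]
force: [0.2, 0.0, -1.2]
grip_width: 0.526
time_s: 18.92
eef_pos: [497.3, -51.4, -4.4]
ee_rot: [0.509, 0.49, 0.51, -0.491]
force: [-8.9, -1.6, 6.6]
grip_width: 0.526
```

```bash
python3 -m jog '[{"linear":[0,0,0],"rotation":[0,0,0],"grip":45},{"linear":[0,0,0],"rotation":[0,0,0],"grip":45}]'
python3 - <<'E'
from m import *
n="scene";p,d=capture(n);cv2.imwrite("pics/s19.png",cv2.resize(p[120:270,250:360,::-1],None,fx=4,fy=4,interpolation=2))
P,R,S=pose();print(S["wrist_torque"])
E
python3 - <<'E'
from wfit import *
p,Lc,T=wcloud();cv2.imwrite("pics/w19.png",p[:,:,::-1]);x,y,z=[Lc[...,i] for i in range(3)]
m=(z>46)&(z<62)&(x>-30)&(x<125)&(abs(y)<40);print(m.sum(),cv2.minAreaRect(Lc[m][:,:2].astype(np.float32)),np.percentile(x[m],[1,99]))
for a in range(0,100,20):
  k=m&(x>a)&(x<a+20); print(a,np.nanmedian(z[k]).round(1))
E
```

```text
time_s: 19.08
eef_pos: [497.4, -51.4, -4.4]
ee_rot: [0.509, 0.49, 0.51, -0.491]
force: [0.3, -1.0, 0.2]
grip_width: 0.527
[-0.04859756  0.01381225 -0.01914673]
41313 ((34.623558044433594, -1.1378059387207031), (124.5384292602539, 72.2748031616211), 0.02607915922999382) [-12.6602586   95.56522747]
0 50.5
20 50.5
40 51.4
60 51.2
80 51.3
```

View pics/s19.png

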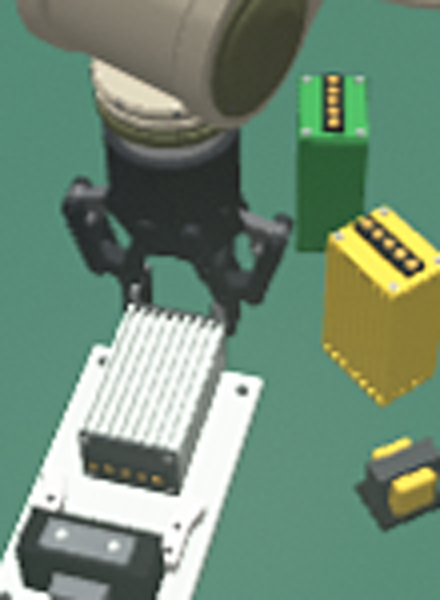

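View pics/w19.png

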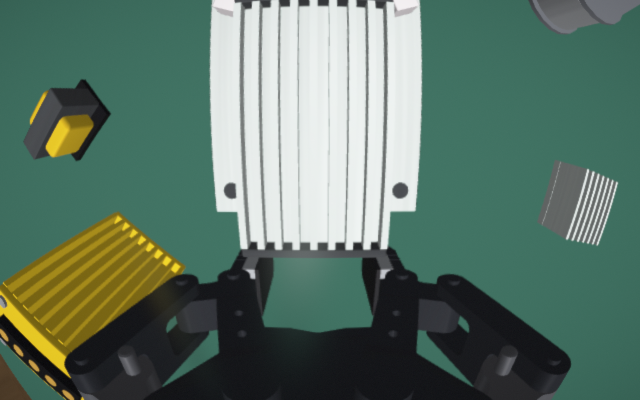

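```bash
python3 -m jog '[{"linear":[0,0.006,0],"rotation":[0,0,0],"grip":45},{"linear":[0,0.012,0],"rotation":[0,0,0],"grip":45},{"linear":[0,0.018,0],"rotation":[0,0,0],"grip":45},{"linear":[0,0.024,0],"rotation":[0,0,0],"grip":45},{"linear":[0,0.03,0],"rotation":[0,0,0],"grip":45},{"linear":[0,0.036,0],"rotation":[0,0,0],"grip":45},{"linear":[0,0.042,0],"rotation":[0,0,0],"grip":45},{"linear":[0,0.048,0],"rotation":[0,0,0],"grip":45}]'
python3 - <<'E'
from m import *
P,R,S=pose();print(P,R[:,1],S["wrist_torque"])
n="scene";p,d=capture(n);cv2.imwrite("pics/s20.png",cv2.resize(p[120:270,250:360,::-1],None,fx=4,fy=4,interpolation=2))
E
```

```text
time_s: 19.85
eef_pos: [510.6, -50.6, -4.5]
ee_rot: [0.508, 0.489, 0.511, -0.491]
force: [-7.7, 0.7, 6.8]
grip_width: 0.527
[510.61870635 -50.60811321  -4.50937367] [ 0.99922513  0.03909277 -0.00457094] [-0.026549    1.07906511  0.02791886]
```

View pics/s20.png

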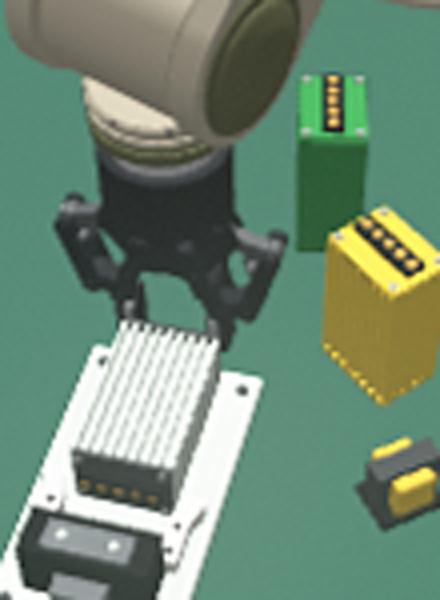

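Unit slides straight. Continuing.

```bash
python3 -m jog '[{"linear":[-0.002,0.006,0],"rotation":[0,0,0],"grip":45},{"linear":[-0.004,0.012,0],"rotation":[0,0,0],"grip":45},{"linear":[-0.004,0.018,0],"rotation":[0,0,0],"grip":45},{"linear":[-0.004,0.024,0],"rotation":[0,0,0],"grip":45},{"linear":[-0.004,0.03,0],"rotation":[0,0,0],"grip":45},{"linear":[-0.004,0.036,0],"rotation":[0,0,0],"grip":45},{"linear":[-0.004,0.042,0],"rotation":[0,0,0],"grip":45},{"linear":[-0.004,0.048,0],"rotation":[0,0,0],"grip":45}]'
python3 - <<'E'
from m import *
P,R,S=pose();print(P,R[:,1],S["wrist_torque"])
n="scene";p,d=capture(n);cv2.imwrite("pics/s21.png",cv2.resize(p[120:270,250:360,::-1],None,fx=4,fy=4,interpolation=2))
E
```

```text
time_s: 20.57
eef_pos: [525.6, -50.0, -3.4]
ee_rot: [0.509, 0.489, 0.511, -0.491]
force: [-2.7, -0.5, -2.1]
grip_width: 0.527
[525.61270095 -50.04409546  -3.37863005] [ 0.99923071  0.03901933 -0.00393465] [-0.05967941  0.38946436  0.03791581]
```

View pics/s21.png

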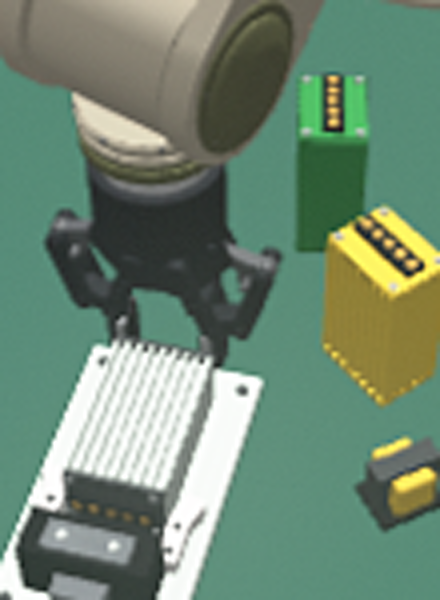

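```bash
cat > u.py <<'E'
from m import *
p,d=capture("scene");W=cloud("scene",d)
a=np.radians(YAW);L=W-N;X=L[...,0]*np.cos(a)+L[...,1]*np.sin(a);Y=-L[...,0]*np.sin(a)+L[...,1]*np.cos(a);Z=L[...,2]
m=(Z>45)&(Z<60)&(X>10)&(X<149)&(abs(Y)<36)
print("unit top face rect (nest)",cv2.minAreaRect(np.c_[X[m],Y[m]].astype(np.float32)),"x95-100",np.percentile(X[m],[0,1,50,99,100]).round(1),"z",np.median(Z[m]).round(1))
m=(Z>47)&(X>148.5)&(abs(Y)<45)&(X<185);print("head x",np.percentile(X[m],[0,1,99]).round(1))
for yy in range(-30,31,12):
    k=(Z>48)&(Z<60)&(abs(Y-yy)<3)&(X>60)&(X<185);xs=np.sort(X[k]);g=np.diff(xs);i=g.argmax();print(yy,"gap",xs[i].round(1),xs[i+1].round(1))
E
python3 u.py
```

```text
unit top face rect (nest) ((72.8453598022461, -3.0284805297851562), (70.12098693847656, 118.13459777832031), 87.42035675048828) x95-100 [ 12.7  17.4  76.3 128.6 131. ] z 51.0
head x [149.3 150.1 180.1]
-30 gap 128.7 149.3
-18 gap 127.3 151.0
-6 gap 128.7 151.1
6 gap 129.5 150.6
18 gap 127.8 149.9
30 gap 128.3 151.0
```

Gap to the head is about 21 mm and uniform across y, so the unit is square.

```bash
python3 -m jog '[{"linear":[0,0.006,0],"rotation":[0,0,0],"grip":45},{"linear":[0,0.012,0],"rotation":[0,0,0],"grip":45},{"linear":[0,0.018,0],"rotation":[0,0,0],"grip":45},{"linear":[0,0.024,0],"rotation":[0,0,0],"grip":45},{"linear":[0,0.03,0],"rotation":[0,0,0],"grip":45},{"linear":[0,0.036,0],"rotation":[0,0,0],"grip":45},{"linear":[0,0.042,0],"rotation":[0,0,0],"grip":45},{"linear":[0,0.046,0],"rotation":[0,0,0],"grip":45},{"linear":[0,0.046,0],"rotation":[0,0,0],"grip":45}]'
python3 u.py
```

```text
time_s: 21.42
eef_pos: [540.1, -49.6, -3.2]
ee_rot: [0.509, 0.49, 0.51, -0.491]
force: [-1.3, 0.1, -1.7]
grip_width: 0.525
unit top face rect (nest) ((81.82727813720703, -1.7502021789550781), (67.38641357421875, 135.74468994140625), 87.86263275146484) x95-100 [ 13.   27.1  90.  143.  148.9] z 51.0
head x [148.9 149.8 180.3]
-30 gap 143.1 150.7
-18 gap 142.2 150.4
-6 gap 143.0 150.4
6 gap 142.5 151.0
18 gap 78.0 86.4
30 gap 141.7 149.4
```

Gap is about 7 mm. Now 0.9 mm steps with force checks.

```bash
python3 -m jog '[{"linear":[0,0.003,0],"rotation":[0,0,0],"grip":45},{"linear":[0,0.006,0],"rotation":[0,0,0],"grip":45},{"linear":[0,0.009,0],"rotation":[0,0,0],"grip":45},{"linear":[0,0.012,0],"rotation":[0,0,0],"grip":45},{"linear":[0,0.015,0],"rotation":[0,0,0],"grip":45}]' | grep -E "eef|force"
python3 -m jog '[{"linear":[0,0.002,0],"rotation":[0,0,0],"grip":45},{"linear":[0,0.004,0],"rotation":[0,0,0],"grip":45}]'| grep -E "eef|force"
```

```text
eef_pos: [542.8, -49.4, -3.2]
force: [-19.0, -2.5, 12.2]
eef_pos: [542.6, -49.4, -3.2]
force: [-15.6, -2.2, 9.0]
```

```bash
python3 -m jog '[{"linear":[0,0.002,0],"rotation":[0,0,0],"grip":45},{"linear":[0,0.004,0],"rotation":[0,0,0],"grip":45}]'| grep -E "eef|force"; python3 u.py
```

```text
eef_pos: [542.4, -49.4, -3.2]
force: [-15.7, -2.5, 9.2]
unit top face rect (nest) ((84.33596801757812, -2.6544952392578125), (70.0947265625, 127.82520294189453), 87.54090118408203) x95-100 [ 19.4  27.4  94.4 145.2 147.4] z 51.1
head x [149.5 150.2 180.5]
-30 gap 143.0 149.5
-18 gap 144.4 152.6
-6 gap 96.1 101.5
6 gap 144.3 150.3
18 gap 68.5 77.9
30 gap 144.7 149.9
```

Run:
```python
from wfit import *
p,Lc,T=wcloud();cv2.imwrite("pics/w22.png",p[:,:,::-1]);np.save("pics/L22.npy",Lc)
P,R,S=pose();print(S["force"],S["wrist_torque"])
p,d=capture("scene");cv2.imwrite("pics/s22.png",cv2.resize(p[190:290,240:320,::-1],None,fx=6,fy=6,interpolation=2))
```

```text
[-12.85535818  -1.71578318   6.36973026] [-0.30917791  1.76611596 -0.05446139]
```

View pics/w22.png

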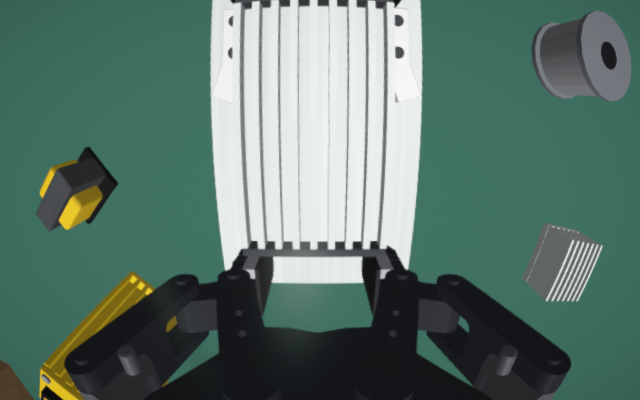

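View pics/s22.png

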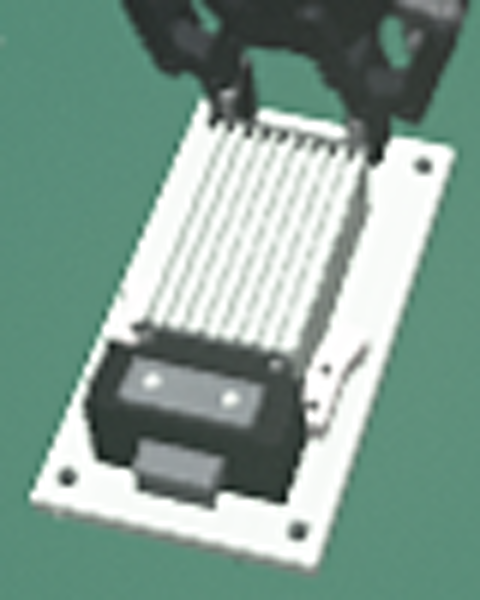

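The scene view shows the terminal end about at the head's front, and the push stalls stiffly at 16–19 N. But the depth edge suggests roughly 5 mm of gap. I'll back off and measure properly with the arm out of the way.

```bash
python3 -m jog '[{"linear":[0,-0.01,0],"rotation":[0,0,0],"grip":45},{"linear":[0,-0.04,0],"rotation":[0,0,0],"grip":45},{"linear":[-0.08,-0.07,0],"rotation":[0,0,0],"grip":45},{"linear":[-0.2,-0.07,0],"rotation":[0,0,0],"grip":45},{"linear":[-0.35,-0.07,0],"rotation":[0,0,0],"grip":45},{"linear":[-0.5,0,0],"rotation":[0,0,0],"grip":45},{"linear":[-0.6,0.15,0],"rotation":[0,0,0],"grip":45},{"linear":[-0.6,0.15,0],"rotation":[0,0,0],"grip":45},{"linear":[-0.6,0.15,0],"rotation":[0,0,0],"grip":45}]'
python3 - <<'E'
from wfit import *
p,Lc,T=wcloud();cv2.imwrite("pics/w23.png",p[:,:,::-1])
x,y,z=[Lc[...,i] for i in range(3)]
for yy in range(-36,37,9):
    k=(abs(y-yy)<2.5)&(z>30)&(x>20)&(x<185);o=np.argsort(x[k]);xs=x[k][o];zs=z[k][o];
    t=zs>46;xt=xs[t];g=np.diff(xt);i=g.argmax();print(yy,"min",xt[0].round(1),"gap",xt[i].round(1),xt[i+1].round(1))
m=(z>49)&(z<60)&(x>10)&(x<144)&(abs(y)<36);print(cv2.minAreaRect(Lc[m][:,:2].astype(np.float32)))
p,d=capture("scene");cv2.imwrite("pics/s23.png",cv2.resize(p[190:290,240:320,::-1],None,fx=6,fy=6,interpolation=2))
E
python3 u.py
```

```text
time_s: 23.12
eef_pos: [594.0, -48.1, 179.8]
ee_rot: [0.509, 0.488, 0.511, -0.491]
force: [-0.4, 0.1, 0.4]
grip_width: 0.526
-36 min 74.4 gap 94.7 151.1
-27 min 40.4 gap 147.0 150.9
-18 min 40.6 gap 144.1 150.8
-9 min 40.5 gap 144.9 150.7
0 min 40.5 gap 144.9 150.6
9 min 40.4 gap 144.9 150.7
18 min 40.5 gap 144.0 150.7
27 min 40.2 gap 147.0 150.8
36 min 72.9 gap 93.4 150.9
((92.058349609375, 0.42823028564453125), (103.96009826660156, 59.91239547729492), 0.11337681114673615)
unit top face rect (nest) ((93.32000732421875, -0.8027572631835938), (62.76131820678711, 110.6089096069336), 89.14686584472656) x95-100 [ 38.4  40.7  95.  145.6 148.9] z 50.8
head x [148.9 150.1 180.3]
-30 gap 145.4 151.5
-18 gap 102.9 108.5
-6 gap 74.8 79.0
6 gap 145.0 150.3
18 gap 71.5 78.8
30 gap 144.4 150.3
```

View pics/w23.png

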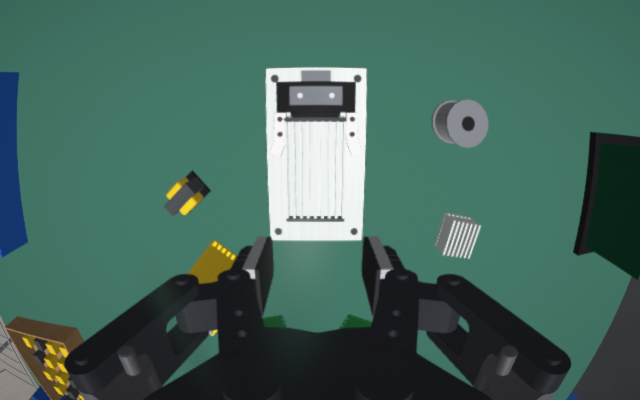

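View pics/s23.png

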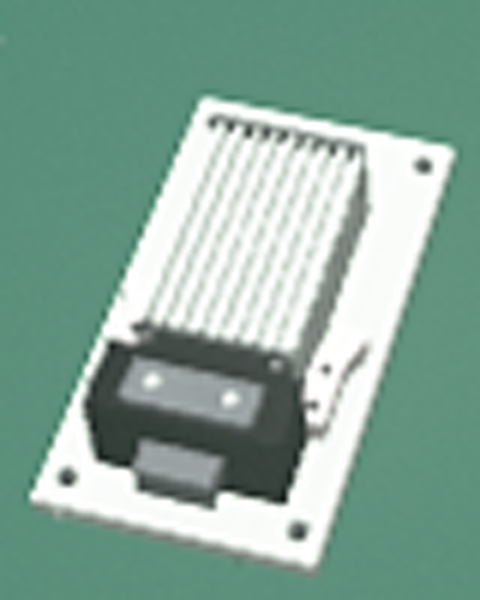

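In the wrist view and depth, the foot edge is at nest x≈40.4. That puts the terminal end at about 150.4, against a head front measured at 150.7. y≈+0.4 mm, yaw≈0.1°, and the arm is clear. Handing in.

Run:
```python
from rig import *
print(sense()["time_s"],finish_job())
```

```text
the job is handed in; nothing more can be done
23.2667 None
```

I put the converter on test and handed the job in at 23.3 s of the 61 s allowed. No verdict was reported.

**What I did:**
- **Squaring up:** I gripped the grey converter, slid it square against the nest's front edge at about 5 N, and let go.
- **Tipping:** I took it again with the tool at 45°, tipped it 90° over the edge with a lift of about 4 mm, and laid it flat on the plate.
- **Pressing home:** I pushed it in from the foot with two fingertips until it stalled against the contact head at 16–19 N. Some of that force is plate friction.

**Last checks** (arm withdrawn, wrist-camera depth, nest frame):
- **Position:** the foot end is at x ≈ 40.4 mm. That puts the terminal end at about 150.4 mm, and the head's front measured about 150.7 mm.
- **Alignment:** it sits about 0.4 mm off centre and about 0.1° out of square.
- **Bystanders:** the arm never came near the heatsink, transformer or reel, and they look unmoved. I did not re-measure them.

**Disagreements:**
- **Gap at the head:** the top edges in the depth data suggested a 4–6 mm gap. I judged this to be the fins and end cap stopping short of the terminal face, because the foot position and the stiff stop both say it is home.
- **Finger position:** the fingers measured about 30 mm behind the reported TCP, so the first grip held only the top of the converter. I corrected for this in the later moves.
- **Scene camera:** it placed the converter about 1 mm to the other side (−0.8 mm), which is still within tolerance.

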